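# Fetch the praline mould from behind the topping jars

## Robot

A 6-joint arm with a two-finger parallel gripper is mounted at the origin on the work surface. World frame = base frame: x ahead of the robot, y to its left, z up, the work surface at z = 0. Lengths are in mm, angles in rad, forces in N, time in s.
With the tool pointing down it reaches from about 275 to 1000 mm from the base axis. Payload 8.4 kg.
Tool frame: the origin (TCP) lies at the centre of the arm's flange, where the gripper is bolted on; the fingertips stand 173 mm ahead of it and the grasp point (between the pads) lies 155 mm ahead of it; z points along the fingers, y is the direction in which the jaws open and shut (so a half turn about z gives the same grasp; the last joint's range is limited). The gripper opens to 85 mm and grips with 20 to 120 N. Pads are 22 mm wide; open, the fingers measure 114 mm over their backs; the gripper's body (76 mm by 85 mm) begins 54 mm behind the grasp point. The pads swing forward as they close: fully open they stand 13 mm farther back than shut.
Start: joints at [-1.301, 0.353, 1.633, -0, 1.155, -0.002], TCP at [167.79, -602.06, 404.681] pointing down, gripper open.
Joint ranges: [-2.63, 2.63], [-0.92, 2.1], [0.06, 2.66], [-1.3, 4.44], [0, 2.69], [-3.02, 3.02]. Speed limits (rad/s): [2.22, 2.22, 2.79, 3.14, 3.14, 3.14].

## Interface

Orientations are given as [roll, pitch, yaw] about the fixed x, y, z axes, in that order (R = Rz(yaw) Ry(pitch) Rx(roll)).
In Python, from rig import sense, grab_frame, camera_model, sign_off gives the robot as it stands. The module is installed in compiled form; this text tells all that it offers.
- The arm moves only by the tool step_arm, never from a script. Its argument "commands" is a list of rows, each a list of 3 entries, a list of its own where there are three numbers: the shift along the tool's x, y, z in mm, then the turn about the tool's z in rad, then the opening, from 0 (shut) to 1 (fully open). A call has 1 to 20 rows; each row shifts and turns the pose as measured when the row begins, along the tool's axes as they then stand; what a row does not reach is not made up. A row lasts 1/8 s, in which the tool goes at most 62.5 mm and 10.7 degrees, less where a joint would pass 70% of its speed; a pose out of reach is approached as far as the arm can. A call with a gripper value outside its range is refused whole. The fingers move at their own pace and stop on an object; "force" is the grip in N (left out, the last holds). Time passes only in rows, so rows that do not move let the fingers close. It gives the time, the measured TCP pose, the force and the opening at its end, in the units of the state.
- sense(): the state, without advancing time (a new reading comes with each control period).
- grab_frame(name): name is "scene" or "top" or "wrist"; returns the picture (420x560x3 uint8, blue, green, red); there is no depth.
- camera_model(name): a dict with "fx", "fy", "cx", "cy" (pixels), "R" (3x3) and "t" (3): a world point X has camera coordinates R X + t. Camera axes: x right, y down, z forward; pixel columns grow to the right and rows downward; lengths in mm; the calibration is good to about 2 mm. A picture is of the moment at which its call begins: read the wrist's pose just before it. camera_model takes no time and is no camera call; for the wrist camera it gives the pose at the moment of the call.
- sign_off(): hands the job in, once; it reports no verdict.
The state is a dict: "clock": time; "qpos": joint angles; "qvel": joint speeds; "joint_efforts": joint torques, N m; "eef_pos": TCP position; "tcp_rot": TCP orientation; "contact_force": force on the tool from outside, world axes, zero at the start; "wrist_torque": the same for the moment, N m; "opening": opening from 0.0 (shut) to 1.0 (fully open).
Only numpy, scipy, OpenCV 4.12 (cv2) and the standard library are available. Lean on these libraries where they do the work, as an engineer would, in place of code of your own. Each camera call takes 0.05 s, during which the arm holds its last target. There are 200 camera calls.

## Task

Clear the three topping jars off their coasters and stand them all on the grey mat without shifting the small blue mould, then fetch that mould from behind and lay it flat on the chilling plate, on the pale blue rectangle and lengthwise with it. Then put every jar back upright in the middle of the coaster of its own lid colour. Keep the jars upright and the mould level throughout, and leave the nozzle beside the mould where it is.

Things in the scene. Friction and masses are not known exactly. Their poses are not given: they have to be found in the camera images.
- red_jar: Loose closed round topping jar with a red lid, straight-sided, 52 mm in diameter (lid too) and 80 mm tall, about 0.2 kg. Origin: centre of its underside; z up. At the start it stands upright on the coaster of its own colour.
- yellow_jar: Loose closed round topping jar with a yellow lid, straight-sided, 52 mm in diameter (lid too) and 80 mm tall, about 0.2 kg. Origin: centre of its underside; z up. At the start it stands upright on the coaster of its own colour.
- green_jar: Loose closed round topping jar with a green lid, straight-sided, 52 mm in diameter (lid too) and 80 mm tall, about 0.2 kg. Origin: centre of its underside; z up. At the start it stands upright on the coaster of its own colour.
- red_coaster: Flat red disc, home of the red-lidded jar, 66 mm in diameter, 3 mm thick, fixed on the wooden board; a 40 mm wide tab of it shows beyond the jar towards the robot (-x, to 67 mm from the centre). Origin: centre of the disc's underside. The coasters lie in a row, 85 mm apart, in any colour order, in front of the mould. Board: 220 x 300 mm, 8 mm thick; a coaster's top is 11 mm above the table.
- yellow_coaster: Flat yellow disc, home of the yellow-lidded jar, 66 mm in diameter, 3 mm thick, fixed on the wooden board; a 40 mm wide tab of it shows beyond the jar towards the robot (-x, to 67 mm from the centre). Origin: centre of the disc's underside. The coasters lie in a row, 85 mm apart, in any colour order, in front of the mould. Board: 220 x 300 mm, 8 mm thick; a coaster's top is 11 mm above the table.
- green_coaster: Flat green disc, home of the green-lidded jar, 66 mm in diameter, 3 mm thick, fixed on the wooden board; a 40 mm wide tab of it shows beyond the jar towards the robot (-x, to 67 mm from the centre). Origin: centre of the disc's underside. The coasters lie in a row, 85 mm apart, in any colour order, in front of the mould. Board: 220 x 300 mm, 8 mm thick; a coaster's top is 11 mm above the table.
- mould: Loose small blue praline mould, a flat rigid bar with two rows of six brown cavities, solid, 56 mm wide (its x) by 180 mm long (its y) by 28 mm high, about 0.3 kg. Origin: centre of its underside; z up. At the start it lies on the 8 mm wooden board close behind the row of jars (about 12 mm from them), its length along the row. The other blue moulds, far back on the table, are much larger (135 x 275 mm) and have no part in the job.
- chill_plate: Fixed dark steel chilling plate, 110 mm (its x) by 230 mm (its y) by 10 mm thick, with a pale blue rectangle 70 x 194 mm painted at its centre to show the mould's place. Origin: centre of its underside, top 10 mm above. It lies on one side of the wooden board, left or right, its length roughly away from the robot.
- mat: Flat grey parking mat, fixed, 120 mm (its x) by 270 mm (its y), 3 mm thick, empty at the start. Origin: centre of its underside, top 3 mm above. It lies on the other side of the wooden board, its length roughly away from the robot; the three jars fit on it in a row along its length (75 mm apart).
- nozzle: Loose steel piping nozzle, a small cone 28 mm in diameter and 45 mm tall, standing on the wooden board just off the end of the mould (about 18 mm of room); not part of the job. Origin: centre of its underside. A similar small white-lidded jar (32 mm in diameter, 45 mm tall) stands off the other end.

How it is judged (in metres and radians):
On the way, in this order (a step that is already met when the one before it is completed fails the run):
1. all three jars stand released on the grey mat and the mould has not been shifted (15 mm) (x of red_jar in the frame of mat between -0.045 and 0.045 m and y of red_jar in the frame of mat between -0.12 and 0.12 m and z of each of red_jar, yellow_jar, green_jar in the frame of mat below 0.008 m and angle between each of red_jar, yellow_jar, green_jar's own z axis and vertical below 0.1 rad and linear speed of each of red_jar, yellow_jar, green_jar below 0.02 m/s and contact force between the fingers and red_jar below 0.1 N and x of yellow_jar in the frame of mat between -0.045 and 0.045 m and y of yellow_jar in the frame of mat between -0.12 and 0.12 m and contact force between the fingers and yellow_jar below 0.1 N and x of green_jar in the frame of mat between -0.045 and 0.045 m and y of green_jar in the frame of mat between -0.12 and 0.12 m and contact force between the fingers and green_jar below 0.1 N and distance of mould from where it was at the start of the episode below 0.015 m), for 0.2 s.
2. the mould lies released on the chilling plate, within 15 mm of its centre and 0.15 rad of its length (horizontal distance between mould and chill_plate below 0.015 m and angle between the y axis of mould and the y axis of chill_plate, either way round below 0.15 rad and z of mould in the frame of chill_plate below 0.014 m and angle between mould's own z axis and vertical below 0.06 rad and linear speed of mould below 0.02 m/s and contact force between the fingers and mould below 0.1 N), for 0.2 s.
3. every jar stands released on the coaster of its own colour, within 12 mm of its centre (horizontal distance between red_jar and red_coaster below 0.012 m and z of red_jar in the frame of red_coaster below 0.007 m and angle between each of red_jar, yellow_jar, green_jar's own z axis and vertical below 0.1 rad and linear speed of each of red_jar, yellow_jar, green_jar below 0.02 m/s and contact force between the fingers and red_jar below 0.1 N and horizontal distance between yellow_jar and yellow_coaster below 0.012 m and z of yellow_jar in the frame of yellow_coaster below 0.007 m and contact force between the fingers and yellow_jar below 0.1 N and horizontal distance between green_jar and green_coaster below 0.012 m and z of green_jar in the frame of green_coaster below 0.007 m and contact force between the fingers and green_jar below 0.1 N), for 0.2 s.
At the end, for the whole second after the job is handed in: Each jar upright (0.1 rad), released and at rest within 12 mm of the centre of the coaster of its colour; the mould flat, released and at rest within 15 mm of the chilling plate's centre and 0.15 rad of its length; the nozzle within 30 mm of its start (all of step 2 and all of step 3 and distance of nozzle from where it was at the start of the episode below 0.03 m); the robot touches nothing.
It fails at once if a jar is tipped by more than 0.5 rad (angle between any of red_jar, yellow_jar, green_jar's own z axis and vertical above 0.5 rad).
It fails at once if the mould is tilted by more than 0.35 rad (angle between mould's own z axis and vertical above 0.35 rad).
It fails at once if the nozzle is moved by more than 30 mm (distance of nozzle from where it was at the start of the episode above 0.03 m).
It also fails if it takes over 147 s, if anything falls off the work surface, if the arm or the gripper's body presses on something with over 40 N, if the wrist force passes 120 N, or if a joint passes its speed limit or range.

## Working session

There is one attempt and no reset: what is moved stays moved. The work goes in short steps, Python scripts to look and compute and a tool call to move; the robot and the scene stay as the last step left them, time stands still between calls to the robot, and variables do not carry over. Pictures are saved under pics/ and viewed, about 12 in all and at most 16, crops included, and the job is handed in when it is done.

Besides the shell and the picture viewer there is one more tool, called as a command line: name --argument value ..., lists and objects as JSON in quotes. step_arm: Moves the arm, as the interface text tells. Its arguments: {"type":"object","properties":{"commands":{"type":"array","items":{"type":"array"}},"force":{"type":"number"}},"required":["commands"]}

```bash
mkdir -p pics; python3 - <<'E'
from rig import *
import cv2,numpy as np
s=sense();print(s)
for n in("top","scene"):
    f=grab_frame(n);cv2.imwrite(f"pics/{n}0.png",f);c=camera_model(n);print(n,c)
E
```

```text
{'clock': 0.0, 'qpos': array([-1.30139334e+00,  3.53690923e-01,  1.63417630e+00, -1.17991088e-05,
        1.15519237e+00, -2.38193833e-03]), 'qvel': array([-0.00086514,  0.00105426,  0.00218069, -0.00108156,  0.00060246,
       -0.00282982]), 'joint_efforts': array([-2.69734970e-03, -6.05251122e+01, -3.42072237e+01, -2.91059350e-04,
        9.01151594e-03, -1.77568776e-06]), 'eef_pos': array([ 167.72539759, -601.81758833,  403.91674111]), 'tcp_rot': array([-3.14012569e+00,  7.29349776e-06,  2.71789701e-01]), 'contact_force': array([0.4582808 , 0.48731149, 0.35540345]), 'wrist_torque': array([-0.01963679,  0.07196883, -0.02761536]), 'opening': 1.0033951501085188}
top {'fx': 443.51714354438, 'fy': 443.51714354438, 'cx': 284.5910424834625, 'cy': 204.06304294402648, 'R': array([[ 0.00124639, -0.99971725, -0.02374606],
       [-0.99436883,  0.00127729, -0.10596701],
       [ 0.10596738,  0.02374442, -0.99408607]]), 't': array([  23.57492579,  534.95964008, 1013.56365149])}
scene {'fx': 509.8311800163197, 'fy': 509.8311800163197, 'cx': 276.182376583509, 'cy': 216.93841378404284, 'R': array([[-0.87048185,  0.49171893, -0.02176783],
       [ 0.31382377,  0.52040023, -0.79416512],
       [-0.37917804, -0.69813759, -0.60731205]]), 't': array([ 431.72973164, -158.12808428, 1385.14976769])}
```

View pics/top0.png

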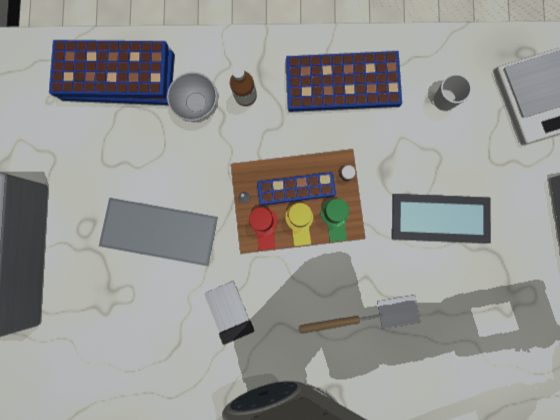

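View pics/scene0.png

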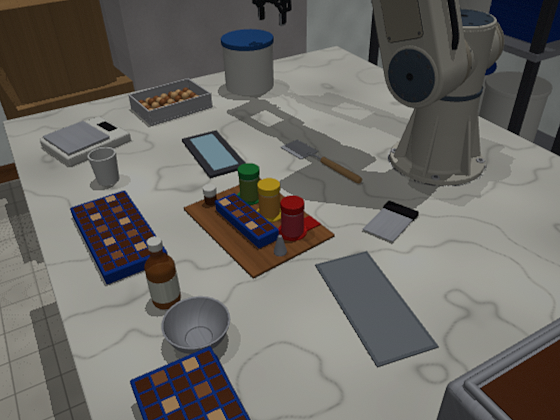

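```bash
cat > h.py <<'E'
import cv2,numpy as np
from rig import *
def ray(c,uv,z):
    uv=np.atleast_2d(uv).astype(float)
    R,t=np.array(c["R"]),np.array(c["t"]);C=-R.T@t
    d=np.c_[(uv[:,0]-c["cx"])/c["fx"],(uv[:,1]-c["cy"])/c["fy"],np.ones(len(uv))]@R
    return C+d*((z-C[2])/d[:,2])[:,None]
def proj(c,X):
    p=np.atleast_2d(X)@np.array(c["R"]).T+np.array(c["t"])
    return np.c_[p[:,0]/p[:,2]*c["fx"]+c["cx"],p[:,1]/p[:,2]*c["fy"]+c["cy"]]
def blobs(m,amin=60):
    cs,_=cv2.findContours(m.astype(np.uint8)*255,cv2.RETR_EXTERNAL,cv2.CHAIN_APPROX_NONE)
    return sorted([k for k in cs if cv2.contourArea(k)>amin],key=cv2.contourArea,reverse=True)
def rect(c,k,z):
    P=ray(c,k[:,0,:],z)[:,:2]
    (x,y),(w,h),a=cv2.minAreaRect(P.astype(np.float32))
    if w<h: L,W,a=h,w,a+90
    else: L,W=w,h
    a=(a+90)%180-90
    return np.round([x,y,L,W,a],1)  # a = direction of the long side, deg from +x
E
python3 - <<'E'
from h import *
c=camera_model("top");f=cv2.imread("pics/top0.png");hsv=cv2.cvtColor(f,cv2.COLOR_BGR2HSV)
H,S,V=[hsv[...,i].astype(int) for i in range(3)]
print("camC",-np.array(c["R"]).T@c["t"])
for n,(u,v) in dict(mat=(160,230),plate=(397,200),rect=(440,218),red=(262,217),redc=(265,243),y=(298,213),yc=(302,239),g=(336,209),gc=(338,235),mould=(262,196),wood=(245,160),marble=(140,200),noz=(244,198)).items(): print(n,hsv[v,u])
cv2.imwrite("pics/crop0.png",cv2.resize(f[140:265,225:370],None,fx=5,fy=4.8*5/4.8,interpolation=cv2.INTER_CUBIC)[:600,:800])
E
```

```text
camC [ 424.51311855   -1.18151569 1064.81739536]
mat [102  20 125]
plate [120  14  71]
rect [ 94  46 183]
red [  1 172 160]
redc [  1 169 163]
y [ 29 147 180]
yc [ 29 145 181]
g [ 67 132 126]
gc [ 67 129 128]
mould [117 117  94]
wood [ 50   4 184]
marble [100   4 185]
noz [113  12  88]
```

View pics/crop0.png

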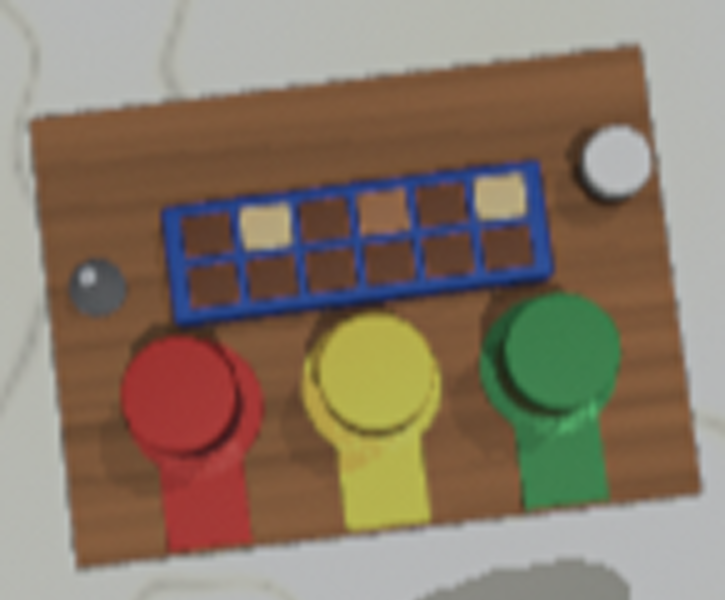

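```bash
cat > meas.py <<'E'
from h import *
def meas(f,fs=None):
    c=camera_model("top");hsv=cv2.cvtColor(f,cv2.COLOR_BGR2HSV)
    H,S,V=[hsv[...,i].astype(int) for i in range(3)]
    for n,m,z,roi in [("mat",(V<150)&(V>90)&(S<50)&(S>12),3,(80,190,230,280)),("plate",(V<110),10,(370,180,510,255)),("rect",(V>140)&(S>30)&(H>80)&(H<110),10,(370,180,510,255)),
      ("mould",(H>108)&(H<128)&(S>90),36,(225,140,370,265)),("board",(S>40),8,(225,140,370,265))]:
        M=np.zeros_like(m);u0,v0,u1,v1=roi;M[v0:v1,u0:u1]=m[v0:v1,u0:u1]
        if n=="mould": M=cv2.morphologyEx(M.astype(np.uint8),cv2.MORPH_CLOSE,np.ones((9,9)))>0
        b=blobs(M)
        if b: print(n,rect(c,b[0],z))
def circ(c,f,uv,z,rmm,pad=14):
    # circle centre near uv (pixel), radius rmm at height z
    C=-np.array(c["R"]).T@np.array(c["t"]);X=ray(c,uv,z)[0]
    r=c["fx"]*rmm/np.linalg.norm(X-C)
    s=6;u0,v0=int(uv[0]-r-pad),int(uv[1]-r-pad);w=int(2*(r+pad))
    g=cv2.resize(f[v0:v0+w,u0:u0+w],None,fx=s,fy=s,interpolation=cv2.INTER_CUBIC)
    g=cv2.GaussianBlur(cv2.cvtColor(g,cv2.COLOR_BGR2GRAY),(0,0),3)
    k=cv2.HoughCircles(g,cv2.HOUGH_GRADIENT,1.5,500,param1=60,param2=10,minRadius=int(r*s*.92),maxRadius=int(r*s*1.08))
    if k is None: return None
    x,y,rr=k[0,0]; p=((x+.5)/s-.5+u0,(y+.5)/s-.5+v0)
    return np.round(p,1),round(rr/s,1),round(r,1),np.round(ray(c,p,z)[0],1)
E
python3 - <<'E'
from meas import *
f=cv2.imread("pics/top0.png");meas(f);c=camera_model("top")
for n,uv,z,r in [("red",(261,219),91,26),("yel",(300.2,214.4),91,26),("grn",(337.2,210),91,26),("redc",(264,221.5),11,33),("yelc",(299.3,218),11,33),("grnc",(335.3,214),11,33),("noz?",(244.4,197.4),8,14),("white",(348.4,172.4),53,16)]:
    print(n,circ(c,f,uv,z,r), np.round(ray(c,uv,z)[0],1))
tabs=dict(red=(225+208/5,140+548/5),yel=(225+388/5,140+526/5),grn=(225+566/5,140+503/5))
for n,p in tabs.items():print("tab end",n,np.round(ray(c,p,11)[0],1))
E
```

```text
mat [472.9 329.5 268.6 117.5  80. ]
plate [ 503.5 -345.1  230.8  109.4   87.5]
rect [ 503.7 -346.8  190.5   69.9   87.7]
mould [571.4  -3.  178.   57.4 -82.7]
board [546.   -5.2 299.1 218.8 -83.1]
red (array([249.7, 237.2], dtype=float32), np.float32(12.2), np.float64(11.8), array([455.2,  98.6,  91. ])) [495.3  74.   91. ]
yel (array([299.7, 213.7], dtype=float32), np.float32(11.3), np.float64(11.8), array([506.9, -11.2,  91. ])) [505.4 -12.3  91. ]
grn (array([337.2, 209.5], dtype=float32), np.float32(11.6), np.float64(11.7), array([516.2, -93.7,  91. ])) [515.  -93.7  91. ]
redc (array([252.2, 237.2], dtype=float32), np.float32(14.7), np.float64(13.8), array([457.8, 100.8,  11. ])) [495.1  73.   11. ]
yelc (array([298. , 216.7], dtype=float32), np.float32(14.7), np.float64(13.8), array([506.5,  -7.9,  11. ])) [503.4 -11.1  11. ]
grnc (array([321.7, 228.7], dtype=float32), np.float32(13.2), np.float64(13.8), array([478. , -64.1,  11. ])) [512.9 -96.7  11. ]
noz? (array([238.5, 191.2], dtype=float32), np.float32(5.7), np.float64(5.8), array([568.5, 135.3,   8. ])) [553.4 120.8   8. ]
white (array([348.2, 171.7], dtype=float32), np.float32(6.8), np.float64(6.9), array([ 607.2, -123.6,   53. ])) [ 605.6 -124.    53. ]
tab end red [428.5  66.4  11. ]
tab end yel [439.  -18.7  11. ]
tab end grn [ 449.9 -102.8   11. ]
```

step_arm --commands '[[[0, 0, 0], -0.18, 1], [[0, 0, 0], -0.18, 1], [[0, 0, 0], -0.18, 1], [[0, 0, 0], -0.18, 1], [[0, 0, 0], -0.18, 1], [[0, 0, 0], -0.18, 1], [[0, 0, 0], -0.18, 1], [[0, 0, 0], -0.18, 1]]' --force 40

```text
clock: 1.1
eef_pos: [167.4, -600.7, 400.4]
tcp_rot: [-3.141, -0.008, 1.758]
contact_force: [0.2, -0.4, 0.5]
opening: 1.001
```

```bash
cat > d.py <<'E'
import sys
from h import *
x,y,z,yaw=map(float,sys.argv[1:5]);s=sense();p=s["eef_pos"]
from scipy.spatial.transform import Rotation as Ro
R=Ro.from_euler("xyz",s["tcp_rot"]).as_matrix()
print("t",round(float(s["clock"]),2),"pos",p.round(1),"rpy",s["tcp_rot"].round(3),"F",s["contact_force"].round(1),"op",round(float(s["opening"]),3))
a=np.arctan2(R[1,0],R[0,0]);d=R.T@(np.array([x,y,z])-p)
print("tool shift",d.round(1),"turn",round(-(yaw-a),3),"rows@40",np.ceil(np.linalg.norm(d)/40))
E
python3 d.py 495 74 340 1.69
```

```text
t 1.1 pos [ 167.4 -600.7  400.4] rpy [-3.141 -0.008  1.758] F [ 0.2 -0.4  0.5] op 1.001
tool shift [601.5 447.3  65. ] turn 0.068 rows@40 19.0
```

step_arm --commands '[[[43, 32, 4], 0.034, 1], [[43, 32, 4], 0.034, 1], [[43, 32, 4], 0, 1], [[43, 32, 4], 0, 1], [[43, 32, 4], 0, 1], [[43, 32, 4], 0, 1], [[43, 32, 4], 0, 1], [[43, 32, 4], 0, 1], [[43, 32, 4], 0, 1], [[43, 32, 4], 0, 1], [[43, 32, 4], 0, 1], [[43, 32, 4], 0, 1], [[43, 32, 4], 0, 1], [[43, 32, 4], 0, 1]]'

```text
clock: 2.85
eef_pos: [543.5, 72.1, 345.2]
tcp_rot: [-3.141, -0.008, 1.686]
contact_force: [0.5, -0.4, -0.0]
opening: 0.995
```

```bash
python3 d.py 495 74 340 1.69
```

```text
t 2.85 pos [543.5  72.1 345.2] rpy [-3.141 -0.008  1.686] F [ 0.5 -0.4 -0. ] op 0.995
tool shift [  7.4 -48.    5.3] turn -0.004 rows@40 2.0
```

step_arm --commands '[[[4, -24, 3], 0, 1], [[3, -24, 2], 0, 1], [[0, 0, 0], 0, 1]]'

```text
clock: 3.22
eef_pos: [495.4, 77.5, 338.5]
tcp_rot: [-3.139, -0.008, 1.691]
contact_force: [0.3, 0.4, 0.2]
opening: 1.001
```

```bash
python3 d.py 495 74 220 1.69; python3 - <<'E'
from h import *
c=camera_model("wrist");f=grab_frame("wrist")
print(-np.array(c["R"]).T@c["t"],c["R"][2])
for n,X in dict(red=(495,74,91),redc=(495,74,11),yel=(505.4,-10.5,91),mo=(571.4,-3,36),grip=(495,74,30)).items():
    p=proj(c,X)[0];print(n,p.round())
    if 0<p[0]<560 and 0<p[1]<420: cv2.drawMarker(f,(int(p[0]),int(p[1])),(255,0,255),0,16,2)
cv2.imwrite("pics/w1.png",f)
E
```

```text
t 3.23 pos [495.4  77.5 338.5] rpy [-3.139 -0.008  1.691] F [0.3 0.4 0.2] op 1.001
tool shift [ -4.3  -0.6 118.5] turn 0.001 rows@40 3.0
[486.16183076 155.79358289 307.71221156] [ 0.03374719 -0.29536737 -0.95478754]
red [277. 226.]
redc [278. 198.]
yel [278. 320.]
mo [343. 286.]
grip [278. 204.]
```

View pics/w1.png

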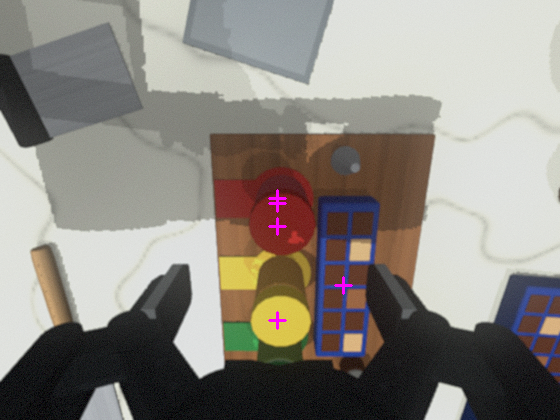

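step_arm --commands '[[[-4, -1, 39], 0, 1], [[-1, 0, 39], 0, 1], [[0, 0, 36], 0, 1], [[0, 0, 0], 0, 1]]'

```text
clock: 3.78
eef_pos: [501.3, 72.4, 223.9]
tcp_rot: [3.134, -0.008, 1.689]
contact_force: [-0.0, 0.3, 0.6]
opening: 1.001
```

```bash
python3 d.py 495.5 74 220 1.69
```

```text
t 3.77 pos [501.3  72.4 223.9] rpy [ 3.134 -0.008  1.689] F [-0.   0.3  0.6] op 1.001
tool shift [ 2.2 -5.6  3.9] turn -0.001 rows@40 1.0
```

step_arm --commands '[[[2, -6, 4], 0, 1], [[0, 0, 0], 0, 1]]'

```text
clock: 4.03
eef_pos: [496.3, 73.7, 221.6]
tcp_rot: [3.131, -0.008, 1.689]
contact_force: [-0.3, 0.5, -0.8]
opening: 0.999
```

```bash
python3 d.py 495.5 74 220 1.69
```

```text
t 4.03 pos [496.3  73.7 221.6] rpy [ 3.131 -0.008  1.689] F [-0.3  0.5 -0.8] op 0.999
tool shift [ 0.4 -0.8  1.6] turn -0.001 rows@40 1.0
```

step_arm --commands '[[[0, -1, 1], 0, 0.4], [[0, 0, 0], 0, 0.4], [[0, 0, 0], 0, 0.4], [[0, 0, 0], 0, 0.4], [[0, 0, 0], 0, 0.4]]' --force 30

```text
clock: 4.65
eef_pos: [496.1, 73.8, 222.8]
tcp_rot: [3.128, -0.008, 1.689]
contact_force: [0.0, 0.3, -2.0]
opening: 0.603
```

```bash
python3 d.py 495.5 74 340 1.69
```

```text
t 4.65 pos [496.1  73.8 222.8] rpy [ 3.128 -0.008  1.689] F [ 0.   0.3 -2. ] op 0.603
tool shift [   1.3    1.1 -117.2] turn -0.001 rows@40 3.0
```

step_arm --commands '[[[0, 0, -30], 0, 0.4], [[0, 0, -45], 0, 0.4], [[0, 0, -45], 0, 0.4], [[40, 4, 0], 0, 0.4]]'

```text
clock: 5.15
eef_pos: [493.7, 111.9, 345.6]
tcp_rot: [3.13, -0.008, 1.686]
contact_force: [0.4, 0.4, -1.5]
opening: 0.6
```

```bash
python3 d.py 487 410 330 1.69
```

```text
t 5.15 pos [493.7 111.9 345.6] rpy [ 3.13  -0.008  1.686] F [ 0.4  0.4 -1.5] op 0.6
tool shift [296.8  27.5  18.3] turn -0.004 rows@40 8.0
```

step_arm --commands '[[[40, 3, 0], 0, 0.4], [[40, 3, 0], 0, 0.4], [[40, 3, 0], 0, 0.4], [[40, 3, 0], 0, 0.4], [[40, 3, 0], 0, 0.4], [[40, 3, 0], 0, 0.4], [[30, 2, 0], 0, 0.4], [[20, 2, 0], 0, 0.4], [[0, 0, 0], 0, 0.4]]'

```text
clock: 6.28
eef_pos: [480.5, 413.1, 347.3]
tcp_rot: [3.13, -0.007, 1.687]
contact_force: [0.4, -0.2, -2.0]
opening: 0.6
```

```bash
python3 d.py 487 410 216 1.69
```

```text
t 6.28 pos [480.5 413.1 347.3] rpy [ 3.13  -0.007  1.687] F [ 0.4 -0.2 -2. ] op 0.6
tool shift [ -4.8   4.6 131.3] turn -0.003 rows@40 4.0
```

step_arm --commands '[[[-5, 3, 40], 0, 0.4], [[0, 0, 40], 0, 0.4], [[0, 0, 30], 0, 0.4], [[0, 0, 10], 0, 0.4], [[0, 0, 0], 0, 0.4]]'

```text
clock: 6.9
eef_pos: [486.8, 405.4, 225.4]
tcp_rot: [3.13, -0.006, 1.685]
contact_force: [-0.0, 1.2, -1.5]
opening: 0.6
```

```bash
python3 d.py 487 410 215 1.69
```

```text
t 6.9 pos [486.8 405.4 225.4] rpy [ 3.13  -0.006  1.685] F [-0.   1.2 -1.5] op 0.6
tool shift [ 4.5  0.6 10.4] turn -0.005 rows@40 1.0
```

step_arm --commands '[[[4, 0, 6], 0, 0.4], [[0, 0, 3], 0, 0.4], [[0, 0, 1], 0, 0.4], [[0, 0, 0], 0, 0.4]]'

```text
clock: 7.4
eef_pos: [487.5, 410.4, 218.3]
tcp_rot: [3.126, -0.008, 1.685]
contact_force: [0.4, -0.0, -2.2]
opening: 0.599
```

```bash
python3 d.py 487 410 215 1.69
```

```text
t 7.4 pos [487.5 410.4 218.3] rpy [ 3.126 -0.008  1.685] F [ 0.4 -0.  -2.2] op 0.599
tool shift [-0.3 -0.6  3.2] turn -0.005 rows@40 1.0
```

step_arm --commands '[[[0, 0, 3], 0, 0.4], [[0, 0, 2], 0, 0.4], [[0, 0, 1], 0, 0.4]]'

```text
clock: 7.78
eef_pos: [487.8, 410.7, 214.7]
tcp_rot: [3.125, -0.009, 1.685]
contact_force: [-3.8, -2.9, 10.4]
opening: 0.605
```

```bash
python3 d.py 487 410 215 1.69
```

```text
t 7.78 pos [487.8 410.7 214.7] rpy [ 3.125 -0.009  1.685] F [-3.8 -2.9 10.4] op 0.605
tool shift [-0.6 -0.9 -0.3] turn -0.005 rows@40 1.0
```

step_arm --commands '[[[0, 0, 0], 0, 1], [[0, 0, 0], 0, 1], [[0, 0, 0], 0, 1], [[0, 0, -40], 0, 1], [[0, 0, -45], 0, 1], [[0, 0, -40], 0, 1], [[-40, 0, 0], 0, 1], [[-50, 0, 0], 0, 1], [[-50, 0, 0], 0, 1], [[-50, 0, 0], 0, 1], [[-50, 0, 0], 0, 1], [[-50, 0, 0], 0, 1], [[-50, 0, 0], 0, 1], [[-50, 0, 0], 0, 1]]'

```text
clock: 9.52
eef_pos: [532.3, 14.2, 340.0]
tcp_rot: [3.12, -0.01, 1.691]
contact_force: [0.2, -0.8, 0.4]
opening: 0.999
```

```bash
python3 d.py 505.7 -10.5 220 1.69; python3 - <<'E'
from meas import *
f=grab_frame("top");cv2.imwrite("pics/t2.png",f)
E
```

```text
t 9.53 pos [532.3  14.2 340. ] rpy [ 3.12  -0.01   1.691] F [ 0.2 -0.8  0.4] op 0.999
tool shift [-22.5 -32.  119.2] turn 0.001 rows@40 4.0
```

View pics/t2.png

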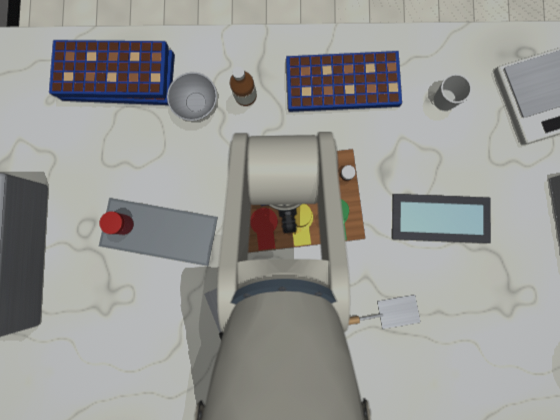

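```bash
sed -i 's/d=R.T@(np.array(\[x,y,z\])-p)/g=p+R@[0,0,155];print("grasp",g.round(1),"tilt",np.round(R[:2,2],3));d=R.T@(np.array([x,y,z-155])-g)/' d.py; python3 d.py 505.7 -10.5 220 1.69
```

```text
t 9.57 pos [532.7   9.9 340. ] rpy [ 3.12  -0.007  1.691] F [ 0.9 -5.5  0.3] op 0.996
grasp [535.9  11.4 185.1] tilt [0.021 0.01 ]
tool shift [-19.  -35.2 119.2] turn 0.001 rows@40 4.0
```

step_arm --commands '[[[-18, -35, 0], 0, 1], [[0, 0, 0], 0, 1], [[0, 0, 40], 0, 1], [[0, 0, 40], 0, 1], [[0, 0, 20], 0, 1], [[0, 0, 0], 0, 1]]'

```text
clock: 10.32
eef_pos: [505.1, -12.5, 237.8]
tcp_rot: [3.113, -0.007, 1.687]
contact_force: [0.0, 0.5, 1.0]
opening: 1.0
```

```bash
python3 d.py 505.7 -10.5 221 1.69
```

```text
t 10.32 pos [505.1 -12.5 237.8] rpy [ 3.113 -0.007  1.687] F [0.  0.5 1. ] op 1.0
grasp [509.4 -11.   82.9] tilt [0.028 0.01 ]
tool shift [ 0.8 -4.1 16.8] turn -0.003 rows@40 1.0
```

step_arm --commands '[[[1, -4, 17], 0, 1], [[0, 0, 0], 0, 0.4], [[0, 0, 0], 0, 0.4], [[0, 0, 0], 0, 0.4], [[0, 0, 0], 0, 0.4]]'

```text
clock: 10.95
eef_pos: [504.7, -10.9, 225.0]
tcp_rot: [3.106, -0.006, 1.688]
contact_force: [0.3, -1.3, -1.4]
opening: 0.603
```

```bash
python3 d.py 505.7 -10.5 341 1.69
```

```text
t 10.95 pos [504.7 -10.9 225. ] rpy [ 3.106 -0.006  1.688] F [ 0.3 -1.3 -1.4] op 0.603
grasp [510.   -9.3  70.1] tilt [0.034 0.01 ]
tool shift [   0.    -0.3 -116. ] turn -0.002 rows@40 3.0
```

step_arm --commands '[[[0, 0, -55], 0, 0.4], [[0, 0, -55], 0, 0.4], [[60, 0, 0], 0, 0.4], [[60, 0, 0], 0, 0.4], [[60, 0, 0], 0, 0.4], [[60, 0, 0], 0, 0.4]]'

```text
clock: 11.7
eef_pos: [474.6, 229.1, 343.0]
tcp_rot: [3.1, -0.007, 1.679]
contact_force: [1.5, -0.3, -1.6]
opening: 0.604
```

```bash
python3 d.py 473 330 331 1.69
```

```text
t 11.7 pos [474.6 229.1 343. ] rpy [ 3.1   -0.007  1.679] F [ 1.5 -0.3 -1.6] op 0.604
grasp [480.9 230.9 188.1] tilt [0.041 0.012]
tool shift [99.3  2.3 13. ] turn -0.011 rows@40 3.0
```

step_arm --commands '[[[50, 1, 10], 0, 0.4], [[49, 1, 30], 0, 0.4], [[0, 0, 50], 0, 0.4], [[0, 0, 22], 0, 0.4]]'

```text
clock: 12.2
eef_pos: [470.3, 338.5, 233.1]
tcp_rot: [3.091, -0.013, 1.685]
contact_force: [0.2, -0.8, -1.7]
opening: 0.601
```

```bash
python3 d.py 473 330 217 1.69
```

```text
t 12.2 pos [470.3 338.5 233.1] rpy [ 3.091 -0.013  1.685] F [ 0.2 -0.8 -1.7] op 0.601
grasp [477.8 341.3  78.3] tilt [0.049 0.018]
tool shift [-10.9  -6.9  15.8] turn -0.005 rows@40 1.0
```

step_arm --commands '[[[-10, -6, 8], 0, 0.4], [[-1, 0, 8], 0, 0.4], [[0, 0, 1], 0, 0.4]]'

```text
clock: 12.58
eef_pos: [466.1, 326.1, 215.5]
tcp_rot: [3.092, -0.012, 1.684]
contact_force: [-2.1, 1.3, 4.4]
opening: 0.603
```

```bash
python3 d.py 473 330 217 1.69
```

```text
t 12.57 pos [466.1 326.1 215.5] rpy [ 3.092 -0.012  1.684] F [-2.1  1.3  4.4] op 0.603
grasp [473.5 328.9  60.7] tilt [0.048 0.018]
tool shift [ 1.1 -0.3 -1.3] turn -0.006 rows@40 1.0
```

Contact. Release, lift high, and test which way the tilt drifts there.

step_arm --commands '[[[0, 0, 0], 0, 1], [[0, 0, 0], 0, 1], [[0, 0, 0], 0, 1], [[0, 0, -50], 0, 1], [[0, 0, -60], 0, 1], [[0, 20, -60], 0, 1], [[0, 20, -60], 0, 1], [[0, 0, 0], 0, 1]]'

```text
clock: 13.58
eef_pos: [495.0, 325.5, 453.9]
tcp_rot: [3.088, -0.014, 1.683]
contact_force: [0.1, 0.8, -1.0]
opening: 1.002
```

```bash
python3 d.py 473 330 400 1.69
```

```text
t 13.57 pos [495.  325.5 453.9] rpy [ 3.088 -0.014  1.683] F [ 0.1  0.8 -1. ] op 1.002
grasp [503.  328.6 299.1] tilt [0.052 0.02 ]
tool shift [  4.  -32.5  52.5] turn -0.007 rows@40 2.0
```

step_arm --commands '[[[0, 0, 0], 0, 1], [[0, 0, 0], 0, 1], [[0, 0, 0], 0, 1], [[0, 0, 0], 0, 1], [[0, 0, 0], 0, 1], [[0, 0, 0], 0, 1], [[0, 0, 0], 0, 1], [[0, 0, 0], 0, 1]]'

```text
clock: 14.58
eef_pos: [493.5, 325.0, 449.1]
tcp_rot: [3.095, -0.011, 1.683]
contact_force: [0.3, -1.1, 0.6]
opening: 0.997
```

```bash
python3 d.py 473 330 400 1.69
```

```text
t 14.57 pos [493.5 325.  449.1] rpy [ 3.095 -0.011  1.683] F [ 0.3 -1.1  0.6] op 0.997
grasp [500.5 327.4 294.3] tilt [0.045 0.016]
tool shift [  5.1 -29.3  48. ] turn -0.007 rows@40 2.0
```

step_arm --commands '[[[0, 40, -40], 0, 1], [[0, 40, -40], 0, 1], [[0, 0, 0], 0, 1], [[0, 0, 0], 0, 1], [[0, 0, 0], 0, 1], [[0, 0, 0], 0, 1], [[0, 0, 0], 0, 1], [[0, 0, 0], 0, 1], [[0, 0, 0], 0, 1], [[0, 0, 0], 0, 1], [[0, 0, 0], 0, 1], [[0, 0, 0], 0, 1], [[0, 0, 0], 0, 1], [[0, 0, 0], 0, 1], [[0, 0, 0], 0, 1], [[0, 0, 0], 0, 1]]'

```text
clock: 16.58
eef_pos: [568.0, 332.3, 530.3]
tcp_rot: [3.103, -0.007, 1.685]
contact_force: [-0.2, -0.4, -0.4]
opening: 1.001
```

```bash
python3 d.py 516 -95 340 1.69
```

```text
t 16.57 pos [568.  332.3 530.3] rpy [ 3.103 -0.007  1.685] F [-0.2 -0.4 -0.4] op 1.001
grasp [573.8 334.2 375.4] tilt [0.038 0.012]
tool shift [-421.2 -113.5  183. ] turn -0.005 rows@40 12.0
```

step_arm --commands '[[[-60, -16, 0], 0, 1], [[-60, -16, 0], 0, 1], [[-60, -16, 10], 0, 1], [[-60, -16, 10], 0, 1], [[-60, -16, 10], 0, 1], [[-60, -16, 10], 0, 1], [[-50, -16, 10], 0, 1]]'

```text
clock: 17.45
eef_pos: [505.7, -88.0, 473.5]
tcp_rot: [3.097, -0.007, 1.692]
contact_force: [1.2, -1.1, -0.7]
opening: 1.0
```

```bash
python3 d.py 516 -95 340 1.69
```

```text
t 17.45 pos [505.7 -88.  473.5] rpy [ 3.097 -0.007  1.692] F [ 1.2 -1.1 -0.7] op 1.0
grasp [512.4 -86.1 318.7] tilt [0.044 0.012]
tool shift [-10.2  -3.5 133.6] turn 0.002 rows@40 4.0
```

step_arm --commands '[[[0, 0, 0], 0, 1], [[0, 0, 0], 0, 1], [[0, 0, 0], 0, 1], [[0, 0, 0], 0, 1], [[0, 0, 0], 0, 1], [[0, 0, 0], 0, 1], [[0, 0, 0], 0, 1], [[0, 0, 0], 0, 1], [[0, 0, 0], 0, 1], [[0, 0, 0], 0, 1]]'

```text
clock: 18.7
eef_pos: [505.8, -87.4, 473.9]
tcp_rot: [3.096, -0.007, 1.691]
contact_force: [-0.2, -0.1, -0.1]
opening: 1.0
```

```bash
python3 d.py 516 -95 340 1.69
```

```text
t 18.7 pos [505.8 -87.4 473.9] rpy [ 3.096 -0.007  1.691] F [-0.2 -0.1 -0.1] op 1.0
grasp [512.7 -85.5 319. ] tilt [0.044 0.013]
tool shift [-10.8  -3.9 133.9] turn 0.001 rows@40 4.0
```

step_arm --commands '[[[0, 60, 0], 0, 1], [[0, 60, 0], 0, 1], [[0, 60, 0], 0, 1], [[0, 60, 0], 0, 1], [[0, 60, 0], 0, 1], [[0, 0, 0], 0, 1], [[0, 0, 0], 0, 1]]'

```text
clock: 19.58
eef_pos: [811.3, -51.1, 483.9]
tcp_rot: [3.1, -0.007, 1.69]
contact_force: [0.1, 0.5, 0.3]
opening: 0.998
```

```bash
python3 d.py 516 -95 340 1.69
```

```text
t 19.57 pos [811.3 -51.1 483.9] rpy [ 3.1   -0.007  1.69 ] F [0.1 0.5 0.3] op 0.998
grasp [817.6 -49.2 329.1] tilt [0.041 0.012]
tool shift [ -10.7 -310.7  131.1] turn -0.0 rows@40 9.0
```

step_arm --commands '[[[0, 0, 0], 0, 1], [[0, 0, 0], 0, 1], [[0, 0, 0], 0, 1], [[0, 0, 0], 0, 1], [[0, 0, 0], 0, 1], [[0, 0, 0], 0, 1], [[0, 0, 0], 0, 1], [[0, 0, 0], 0, 1], [[0, 0, 0], 0, 1], [[0, 0, 0], 0, 1]]'

```text
clock: 20.82
eef_pos: [808.3, -52.0, 487.0]
tcp_rot: [3.098, -0.007, 1.689]
contact_force: [0.4, -0.0, -0.4]
opening: 1.0
```

```bash
python3 d.py 516 -95 340 1.69
```

```text
t 20.82 pos [808.3 -52.  487. ] rpy [ 3.098 -0.007  1.689] F [ 0.4 -0.  -0.4] op 1.0
grasp [814.9 -50.1 332.1] tilt [0.043 0.012]
tool shift [ -10.4 -308.2  133.7] turn -0.001 rows@40 9.0
```

step_arm --commands '[[[-2, -60, 20], 0, 1], [[-2, -60, 20], 0, 1], [[-2, -60, 20], 0, 1], [[-2, -60, 20], 0, 1], [[-2, -60, 20], 0, 1], [[0, 0, 20], 0, 1]]'

```text
clock: 21.58
eef_pos: [516.6, -95.1, 352.8]
tcp_rot: [3.094, -0.006, 1.689]
contact_force: [1.4, 0.1, -0.3]
opening: 1.003
```

```bash
python3 d.py 516 -95 221 1.69
```

```text
t 21.57 pos [516.6 -95.1 352.8] rpy [ 3.094 -0.006  1.689] F [ 1.4  0.1 -0.3] op 1.003
grasp [523.8 -93.3 198. ] tilt [0.047 0.011]
tool shift [ -1.5 -14.3 131.5] turn -0.001 rows@40 4.0
```

step_arm --commands '[[[-1, -8, 55], 0, 1], [[0, -8, 55], 0, 1], [[0, -1, 18], 0, 1]]'

```text
clock: 21.95
eef_pos: [505.8, -97.2, 222.8]
tcp_rot: [3.088, -0.004, 1.689]
contact_force: [-0.2, 0.9, 0.4]
opening: 1.0
```

```bash
python3 d.py 516 -95 221 1.69
```

```text
t 21.95 pos [505.8 -97.2 222.8] rpy [ 3.088 -0.004  1.689] F [-0.2  0.9  0.4] op 1.0
grasp [514.  -95.6  68. ] tilt [0.053 0.01 ]
tool shift [0.4 1.9 2.1] turn -0.001 rows@40 1.0
```

step_arm --commands '[[[0, 1, 2], 0, 0.4], [[0, 0, 0], 0, 0.4], [[0, 0, 0], 0, 0.4], [[0, 0, 0], 0, 0.4]]'

```text
clock: 22.45
eef_pos: [507.9, -97.1, 222.2]
tcp_rot: [3.086, -0.003, 1.689]
contact_force: [0.0, -0.0, -2.7]
opening: 0.6
```

```bash
python3 d.py 516 -95 341 1.69
```

```text
t 22.45 pos [507.9 -97.1 222.2] rpy [ 3.086e+00 -3.000e-03  1.689e+00] F [ 0.  -0.  -2.7] op 0.6
grasp [516.4 -95.6  67.5] tilt [0.054 0.01 ]
tool shift [   1.1    6.2 -118.4] turn -0.001 rows@40 3.0
```

step_arm --commands '[[[0, 0, -55], 0, 0.4], [[0, 0, -60], 0, 0.4], [[60, 0, 0], 0, 0.4], [[60, 0, 0], 0, 0.4], [[60, 0, 0], 0, 0.4], [[60, 0, 0], 0, 0.4], [[40, 0, 0], 0, 0.4]]'

```text
clock: 23.32
eef_pos: [469.6, 184.7, 346.4]
tcp_rot: [3.076, -0.004, 1.681]
contact_force: [0.5, -0.2, -2.6]
opening: 0.6
```

```bash
python3 d.py 459 248 331 1.69
```

```text
t 23.32 pos [469.6 184.7 346.4] rpy [ 3.076 -0.004  1.681] F [ 0.5 -0.2 -2.6] op 0.6
grasp [479.6 186.5 191.8] tilt [0.065 0.011]
tool shift [ 63.4 -14.7  15.1] turn -0.009 rows@40 2.0
```

step_arm --commands '[[[45, 0, -30], 0, 0.4], [[45, 0, -30], 0, 0.4], [[40, 0, -45], 0, 0.4], [[0, 0, 0], 0, 0.4], [[0, 0, 0], 0, 0.4], [[0, 0, 0], 0, 0.4], [[0, 0, 0], 0, 0.4], [[0, 0, 0], 0, 0.4], [[0, 0, 0], 0, 0.4], [[0, 0, 0], 0, 0.4], [[0, 0, 0], 0, 0.4], [[0, 0, 0], 0, 0.4], [[0, 0, 0], 0, 0.4], [[0, 0, 0], 0, 0.4], [[0, 0, 0], 0, 0.4], [[0, 0, 0], 0, 0.4], [[0, 0, 0], 0, 0.4], [[0, 0, 0], 0, 0.4], [[0, 0, 0], 0, 0.4]]'

```text
clock: 25.7
eef_pos: [445.2, 316.3, 453.0]
tcp_rot: [3.079, -0.003, 1.683]
contact_force: [0.1, -0.6, -3.1]
opening: 0.603
```

```bash
python3 d.py 459 248 331 1.69; python3 -c "
from rig import *
s=sense();print(s['qpos'].round(4),s['joint_efforts'].round(2))"
```

```text
t 25.7 pos [445.2 316.3 453. ] rpy [ 3.079e+00 -3.000e-03  1.683e+00] F [ 0.1 -0.6 -3.1] op 0.603
grasp [454.8 317.7 298.3] tilt [0.062 0.01 ]
tool shift [-70.1 -11.2 121.7] turn -0.007 rows@40 4.0
[ 0.6237  0.1702  1.7675 -0.0311  1.1483  0.5238] [  0.   -49.74 -36.63  -0.18  -0.37  -0.  ]
```

step_arm --commands '[[[-35, -5, 50], 0, 0.4], [[-33, -7, 50], 0, 0.4], [[0, -6, 60], 0, 0.4], [[0, -6, 40], 0, 0.4]]'

```text
clock: 26.2
eef_pos: [444.3, 247.9, 251.3]
tcp_rot: [3.067, -0.008, 1.683]
contact_force: [0.6, 0.1, -1.7]
opening: 0.599
```

```bash
python3 d.py 459 248 214.5 1.69
```

```text
t 26.2 pos [444.3 247.9 251.3] rpy [ 3.067 -0.008  1.683] F [ 0.6  0.1 -1.7] op 0.599
grasp [455.6 250.4  96.7] tilt [0.073 0.016]
tool shift [-3.1  0.4 37.3] turn -0.007 rows@40 1.0
```

step_arm --commands '[[[-2, 0, 28], 0, 0.4], [[0, 0, 7], 0, 0.4], [[0, 0, 2], 0, 0.4]]'

```text
clock: 26.58
eef_pos: [446.6, 246.1, 212.5]
tcp_rot: [3.072, -0.006, 1.683]
contact_force: [-10.4, -3.6, 44.6]
opening: 0.605
```

```bash
python3 d.py 459 248 214.5 1.69
```

```text
t 26.57 pos [446.6 246.1 212.5] rpy [ 3.072 -0.006  1.683] F [-10.4  -3.6  44.6] op 0.605
grasp [457.2 248.2  57.9] tilt [0.068 0.014]
tool shift [-0.4  1.9 -1.5] turn -0.007 rows@40 1.0
```

step_arm --commands '[[[0, 0, -1], 0, 1], [[0, 0, 0], 0, 1], [[0, 0, 0], 0, 1], [[0, 0, -50], 0, 1], [[0, 10, -60], 0, 1], [[20, 20, -60], 0, 1], [[40, 20, -60], 0, 1], [[30, 10, 0], 0, 1], [[0, 0, 0], 0, 1]]'

```text
clock: 27.7
eef_pos: [478.8, 333.1, 445.5]
tcp_rot: [3.064, -0.011, 1.682]
contact_force: [-0.5, 0.5, 0.7]
opening: 0.998
```

```bash
python3 d.py 571.4 -3 340 1.69;  python3 - <<'E'
from meas import *
f=grab_frame("top");cv2.imwrite("pics/t3.png",f);meas(f)
q=sense()["qpos"];print(q.round(3))
E
```

```text
t 27.7 pos [478.8 333.1 445.5] rpy [ 3.064 -0.011  1.682] F [-0.5  0.5  0.7] op 0.998
grasp [490.5 336.  291. ] tilt [0.076 0.019]
tool shift [-347.    34.6  105.3] turn -0.008 rows@40 10.0
mat [460.1 394.2 137.8  69.9  80. ]
plate [ 503.7 -345.2  230.6  109.1   87.6]
rect [ 503.9 -346.8  190.5   70.4   87.7]
mould [571.8  -3.  177.9  56.6 -82.6]
board [546.   -5.2 299.1 218.8 -83.1]
[ 0.612  0.231  1.708 -0.031  1.13   0.514]
```

View pics/t3.png

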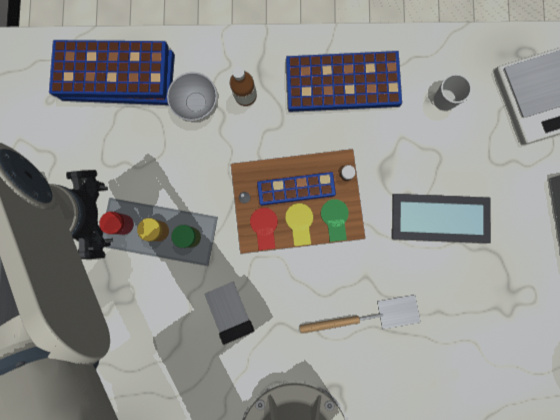

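step_arm --commands '[[[0, 0, 0], 0, 1], [[0, 0, 0], 0, 1], [[0, 0, 0], 0, 1], [[0, 0, 0], 0, 1], [[0, 0, 0], 0, 1], [[0, 0, 0], 0, 1], [[0, 0, 0], 0, 1], [[0, 0, 0], 0, 1], [[0, 0, 0], 0, 1], [[0, 0, 0], 0, 1]]'

```text
clock: 29.0
eef_pos: [478.0, 329.6, 443.7]
tcp_rot: [3.068, -0.008, 1.68]
contact_force: [-0.0, -0.3, -0.6]
opening: 0.998
```

```bash
python3 d.py 571.4 -3 340 1.69
```

```text
t 29.0 pos [478.  329.6 443.7] rpy [ 3.068 -0.008  1.68 ] F [-0.  -0.3 -0.6] op 0.998
grasp [489.2 332.  289.1] tilt [0.072 0.016]
tool shift [-342.7   37.5  104.6] turn -0.01 rows@40 10.0
```

step_arm --commands '[[[-60, 6, 0], -0.01, 1], [[-60, 6, 0], 0, 1], [[-60, 6, 0], 0, 1], [[-60, 6, 0], 0, 1], [[-60, 6, 0], 0, 1], [[-30, 6, 0], 0, 1], [[0, 0, 0], 0, 1]]'

```text
clock: 29.88
eef_pos: [555.1, -2.4, 444.6]
tcp_rot: [3.064, -0.007, 1.693]
contact_force: [0.4, 0.2, -0.0]
opening: 0.999
```

```bash
python3 d.py 571.4 -3 195 1.697; python3 - <<'E'
from meas import *
c=camera_model("top");f=cv2.imread("pics/t3.png");hsv=cv2.cvtColor(f,cv2.COLOR_BGR2HSV)
H,S,V=[hsv[...,i].astype(int) for i in range(3)]
col=dict(red=(H<8)|(H>172),yel=(H>24)&(H<34),grn=(H>55)&(H<80))
ax=np.array([np.cos(np.radians(7)),np.sin(np.radians(7))])
for n,m in col.items():
    for nm,roi,z in(("coaster",(225,190,370,265),11),("jar",(80,190,230,280),83)):
        M=np.zeros_like(m);u0,v0,u1,v1=roi;M[v0:v1,u0:u1]=(m&(S>90))[v0:v1,u0:u1]
        b=blobs(M)
        P=ray(c,b[0][:,0,:],z)[:,:2]
        if nm=="coaster":
            a=P@ax;t=P@np.array([-ax[1],ax[0]]);L=a.max()-a.min()
            ctr=ax*(a.max()-33)+np.array([-ax[1],ax[0]])*(t.max()+t.min())/2
            print(n,nm,ctr.round(1),"len",L.round(1),"wid",np.ptp(t).round(1))
        else: print(n,nm,"blob",np.round(cv2.minEnclosingCircle(P.astype(np.float32))[0],1))
E
```

```text
t 29.88 pos [555.1  -2.4 444.6] rpy [ 3.064 -0.007  1.693] F [ 0.4  0.2 -0. ] op 0.999
grasp [5.669e+02 1.000e-01 2.901e+02] tilt [0.076 0.017]
tool shift [ -5.4 -15.3 249.6] turn -0.004 rows@40 7.0
red coaster [497.   74.4] len 101.8 wid 65.9
red jar blob [484.8 400.6]
yel coaster [506.6 -10. ] len 100.3 wid 63.8
yel jar blob [474.2 325.8]
grn coaster [514.4 -94. ] len 96.7 wid 63.1
grn jar blob [457.9 247.6]
```

step_arm --commands '[[[-2, -5, 55], 0, 1], [[-2, -5, 55], 0, 1], [[-1, -4, 55], 0, 1], [[0, 0, 40], 0, 1]]'

```text
clock: 30.38
eef_pos: [559.6, -2.8, 238.5]
tcp_rot: [3.054, -0.007, 1.694]
contact_force: [0.3, 0.3, 0.2]
opening: 1.002
```

```bash
python3 d.py 571.6 -3 185 1.697
```

```text
t 30.38 pos [559.6  -2.8 238.5] rpy [ 3.054 -0.007  1.694] F [0.3 0.3 0.2] op 1.002
grasp [ 5.73e+02 -1.00e-01  8.41e+01] tilt [0.086 0.018]
tool shift [-3.1 -6.5 53.7] turn -0.003 rows@40 2.0
```

step_arm --commands '[[[-2, -5, 38], 0, 1], [[-1, -2, 14], 0, 1], [[0, 0, 0], 0, 1]]'

```text
clock: 30.75
eef_pos: [556.3, -3.0, 182.4]
tcp_rot: [3.058, -0.008, 1.696]
contact_force: [-1.0, 1.6, 0.1]
opening: 0.999
```

```bash
python3 d.py 571.6 -3 185 1.697
```

```text
t 30.75 pos [556.3  -3.  182.4] rpy [ 3.058 -0.008  1.696] F [-1.   1.6  0.1] op 0.999
grasp [ 5.69e+02 -1.00e-01  2.79e+01] tilt [0.082 0.019]
tool shift [-3.2  2.4 -1.9] turn -0.001 rows@40 1.0
```

step_arm --commands '[[[-3, 2, -2], 0, 0.4], [[0, 0, 0], 0, 0.4], [[0, 0, 0], 0, 0.4], [[0, 0, 0], 0, 0.4]]' --force 40

```text
clock: 31.25
eef_pos: [560.3, -5.7, 189.2]
tcp_rot: [3.052, -0.007, 1.696]
contact_force: [-1.1, -0.5, -2.9]
opening: 0.652
```

```bash
python3 d.py 571.6 -3 340 1.697
```

```text
t 31.25 pos [560.3  -5.7 189.2] rpy [ 3.052 -0.007  1.696] F [-1.1 -0.5 -2.9] op 0.652
grasp [573.8  -2.9  34.8] tilt [0.087 0.018]
tool shift [   1.3   11.2 -149.8] turn -0.001 rows@40 4.0
```

step_arm --commands '[[[0, 0, -30], 0, 0.4], [[0, 0, -50], 0, 0.4], [[0, 0, -50], 0, 0.4], [[-50, -8, 0], 0.04, 0.4], [[-50, -8, 0], 0.04, 0.4], [[-50, -10, 0], 0.04, 0.4], [[-50, -12, 0], 0.04, 0.4], [[-50, -14, 0], 0, 0.4]]'

```text
clock: 32.25
eef_pos: [507.5, -263.1, 315.7]
tcp_rot: [3.052, -0.021, 1.538]
contact_force: [1.6, 0.4, -3.5]
opening: 0.655
```

```bash
python3 d.py 503.7 -346 325 1.53
```

```text
t 32.25 pos [ 507.5 -263.1  315.7] rpy [ 3.052 -0.021  1.538] F [ 1.6  0.4 -3.5] op 0.655
grasp [ 521.4 -260.3  161.4] tilt [0.09  0.018]
tool shift [-86.  -13.9 -11.7] turn 0.008 rows@40 3.0
```

step_arm --commands '[[[-43, -7, 0], 0.008, 0.4], [[-40, -7, 0], 0, 0.4], [[0, 0, 0], 0, 0.4], [[0, 0, 0], 0, 0.4]]'

```text
clock: 32.75
eef_pos: [487.3, -350.9, 311.8]
tcp_rot: [3.054, -0.022, 1.524]
contact_force: [-0.5, -0.0, -3.6]
opening: 0.649
```

```bash
python3 d.py 503.7 -346 195 1.53; python3 - <<'E'
from h import *
for n in ("scene","top"): 
    f=grab_frame(n);cv2.imwrite(f"pics/{n}4.png",f)
a=cv2.imread("pics/scene4.png")[100:310,120:340];b=cv2.imread("pics/top4.png")[140:350,340:560]
cv2.imwrite("pics/c4.png",cv2.resize(np.hstack([a,b]),None,fx=1.8,fy=1.8))
E
```

```text
t 32.75 pos [ 487.3 -350.9  311.8] rpy [ 3.054 -0.022  1.524] F [-0.5 -0.  -3.6] op 0.649
grasp [ 501.  -348.1  157.5] tilt [0.089 0.018]
tool shift [ -0.4  -7.8 117.3] turn -0.006 rows@40 3.0
```

View pics/c4.png

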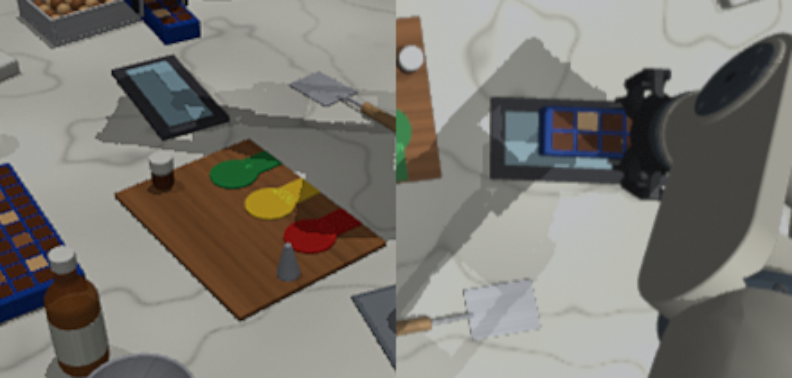

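step_arm --commands '[[[0, -3, 50], 0, 0.4], [[0, -3, 40], 0, 0.4], [[0, 0, 12], 0, 0.4]]'

```text
clock: 33.22
eef_pos: [493.1, -346.1, 210.1]
tcp_rot: [3.049, -0.019, 1.529]
contact_force: [0.7, -0.0, -2.5]
opening: 0.648
```

```bash
python3 d.py 503.7 -346 193 1.53
```

```text
t 33.23 pos [ 493.1 -346.1  210.1] rpy [ 3.049 -0.019  1.529] F [ 0.7 -0.  -2.5] op 0.648
grasp [ 507.5 -343.7   55.8] tilt [0.093 0.015]
tool shift [-2.8 -5.4 17.3] turn -0.001 rows@40 1.0
```

step_arm --commands '[[[-2, -7, 9], 0, 0.4], [[0, -1, 5], 0, 0.4], [[0, 0, 2], 0, 0.4]]'

```text
clock: 33.6
eef_pos: [487.3, -347.2, 194.5]
tcp_rot: [3.047, -0.018, 1.531]
contact_force: [-0.5, 0.7, -4.2]
opening: 0.651
```

```bash
python3 d.py 501 -346 193 1.53
```

```text
t 33.6 pos [ 487.3 -347.2  194.5] rpy [ 3.047 -0.018  1.531] F [-0.5  0.7 -4.2] op 0.651
grasp [ 502.  -345.    40.2] tilt [0.095 0.014]
tool shift [-1.1 -1.2  2.1] turn 0.001 rows@40 1.0
```

step_arm --commands '[[[-1, -1, 2], 0, 0.4], [[0, 0, 1], 0, 0.4]]'

```text
clock: 33.85
eef_pos: [487.0, -348.7, 192.6]
tcp_rot: [3.045, -0.017, 1.531]
contact_force: [-0.9, -1.1, -3.3]
opening: 0.651
```

```bash
python3 d.py 501 -346 193 1.53
```

```text
t 33.85 pos [ 487.  -348.7  192.6] rpy [ 3.045 -0.017  1.531] F [-0.9 -1.1 -3.3] op 0.651
grasp [ 502.  -346.7   38.4] tilt [0.097 0.013]
tool shift [ 0.7 -1.1  0.3] turn 0.001 rows@40 1.0
```

step_arm --commands '[[[0, -1, 2], 0, 0.4], [[0, 0, 2], 0, 0.4]]'

```text
clock: 34.1
eef_pos: [486.5, -348.9, 189.6]
tcp_rot: [3.045, -0.016, 1.531]
contact_force: [-7.8, 4.0, 23.1]
opening: 0.652
```

```bash
python3 d.py 501 -346 190 1.53
```

```text
t 34.1 pos [ 486.5 -348.9  189.6] rpy [ 3.045 -0.016  1.531] F [-7.8  4.  23.1] op 0.652
grasp [ 501.6 -346.9   35.3] tilt [0.097 0.013]
tool shift [ 0.9 -0.7  0.3] turn 0.001 rows@40 1.0
```

step_arm --commands '[[[0, 0, 0], 0, 1], [[0, 0, 0], 0, 1], [[0, 0, 0], 0, 1], [[0, 0, -30], 0, 1], [[0, 0, -60], 0, 1], [[0, 0, -60], 0, 1], [[0, 0, -60], 0, 1], [[0, 0, -60], 0, 1]]'

```text
clock: 35.1
eef_pos: [459.4, -351.8, 461.9]
tcp_rot: [3.05, -0.02, 1.531]
contact_force: [1.2, 0.2, -1.1]
opening: 0.996
```

```bash
python3 d.py 487 -346 400 1.53; python3 -c "
from rig import *
s=sense();print(s['qpos'].round(4))"
```

```text
t 35.1 pos [ 459.4 -351.8  461.9] rpy [ 3.05  -0.02   1.531] F [ 1.2  0.2 -1.1] op 0.996
grasp [ 473.6 -349.3  307.6] tilt [0.092 0.016]
tool shift [ 2.5  7.4 63.6] turn 0.001 rows@40 2.0
[-0.6768  0.2144  1.6934  0.0765  1.1732 -0.6634]
```

step_arm --commands '[[[0, 0, 0], 0, 1], [[0, 0, 0], 0, 1], [[0, 0, 0], 0, 1], [[0, 0, 0], 0, 1], [[0, 0, 0], 0, 1], [[0, 0, 0], 0, 1], [[0, 0, 0], 0, 1], [[0, 0, 0], 0, 1], [[0, 0, 0], 0, 1], [[0, 0, 0], 0, 1]]'

```text
clock: 36.35
eef_pos: [459.6, -351.9, 462.6]
tcp_rot: [3.048, -0.019, 1.531]
contact_force: [-0.0, -0.5, -0.4]
opening: 1.003
```

```bash
python3 d.py 487 -346 400 1.53;python3 -c "
from rig import *
s=sense();print(s['qpos'].round(4))"
```

```text
t 36.35 pos [ 459.6 -351.9  462.6] rpy [ 3.048 -0.019  1.531] F [-0.  -0.5 -0.4] op 1.003
grasp [ 474.1 -349.6  308.3] tilt [0.094 0.015]
tool shift [ 2.9  6.8 64.2] turn 0.001 rows@40 2.0
[-0.6768  0.2137  1.6928  0.0766  1.1723 -0.6634]
```

step_arm --commands '[[[0, 0, 0], 0.18, 1], [[0, 0, 0], 0.18, 1], [[0, 0, 0], 0.18, 1], [[0, 0, 0], 0.18, 1], [[0, 0, 0], 0.18, 1], [[0, 0, 0], 0.18, 1], [[0, 0, 0], 0.18, 1], [[0, 0, 0], 0.15, 1]]'

```text
clock: 37.35
eef_pos: [459.5, -351.9, 463.3]
tcp_rot: [-3.134, -0.096, 0.074]
contact_force: [0.1, -0.1, -0.4]
opening: 1.0
```

```bash
python3 d.py 458 247.5 400 0.12;python3 -c "
from rig import *
s=sense();print(s['qpos'].round(4))"
```

```text
t 37.35 pos [ 459.5 -351.9  463.3] rpy [-3.134 -0.096  0.074] F [ 0.1 -0.1 -0.4] op 1.0
grasp [ 474.2 -349.7  309. ] tilt [0.095 0.014]
tool shift [  21.8 -596.3   70.7] turn -0.046 rows@40 16.0
[-0.6768  0.2127  1.6925  0.0767  1.1723  0.7921]
```

step_arm --commands '[[[2, -58, 0], 0, 1], [[2, -58, 0], 0, 1], [[2, -58, 0], 0, 1], [[2, -58, 0], 0, 1], [[2, -58, 0], 0, 1], [[2, -58, 0], 0, 1], [[2, -58, 0], 0, 1], [[2, -58, 0], 0, 1], [[2, -58, 0], 0, 1], [[2, -58, 0], 0, 0.8]]'

```text
clock: 38.6
eef_pos: [437.4, 241.6, 472.0]
tcp_rot: [-3.134, -0.105, 0.064]
contact_force: [0.9, -0.4, 0.0]
opening: 0.817
```

```bash
python3 d.py 458 247.5 340 0.12; python3 - <<'E'
from meas import *
f=grab_frame("top");cv2.imwrite("pics/t5.png",f);meas(f)
E
```

```text
t 38.6 pos [437.4 241.6 472. ] rpy [-3.134 -0.105  0.064] F [ 0.9 -0.4  0. ] op 0.817
grasp [453.6 243.8 317.8] tilt [0.105 0.014]
tool shift [ -9.3  -2.4 132.6] turn -0.056 rows@40 4.0
mat [461.7 269.7 146.  116.3  80. ]
plate [ 503.9 -345.3  230.4  108.6   87.8]
rect [ 504.  -346.8  190.5   70.5   87.7]
board [546.   -5.2 299.1 218.8 -83.1]
```

View pics/t5.png

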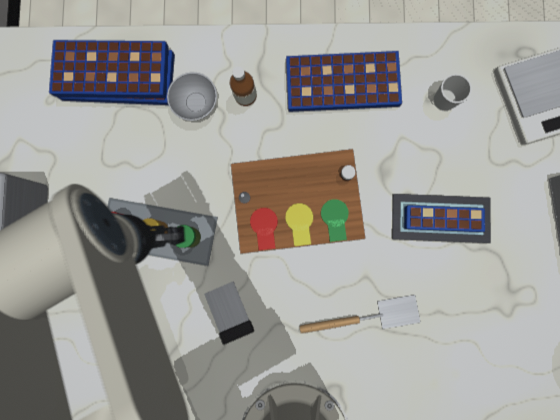

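```bash
python3 - <<'E'
from meas import *
c=camera_model("top");f=cv2.imread("pics/t5.png");hsv=cv2.cvtColor(f,cv2.COLOR_BGR2HSV)
H,S,V=[hsv[...,i].astype(int) for i in range(3)]
m=(H>108)&(H<128)&(S>90);M=np.zeros_like(m);M[180:255,370:510]=m[180:255,370:510]
M=cv2.morphologyEx(M.astype(np.uint8),cv2.MORPH_CLOSE,np.ones((9,9)))>0
print(rect(c,blobs(M)[0],38))
E
```

```text
[ 501.1 -343.6  182.3   55.8   87.6]
```

step_arm --commands '[[[0, -2, 55], 0, 0.78], [[0, -1, 50], 0, 0.78]]'

```text
clock: 38.9
eef_pos: [449.1, 256.1, 369.8]
tcp_rot: [-3.125, -0.115, 0.07]
contact_force: [1.3, -0.0, 0.3]
opening: 0.776
```

```bash
python3 d.py 458 247.5 222 0.07
```

```text
t 38.9 pos [449.1 256.1 369.8] rpy [-3.125 -0.115  0.07 ] F [ 1.3 -0.   0.3] op 0.776
grasp [466.7 259.9 215.9] tilt [0.113 0.025]
tool shift [-26.6  14.2 146.6] turn -0.0 rows@40 4.0
```

step_arm --commands '[[[-12, 12, 40], 0, 0.78], [[-6, 2, 40], 0, 0.78], [[0, 0, 0], 0, 0.78]]'

```text
clock: 39.28
eef_pos: [440.2, 242.4, 283.3]
tcp_rot: [-3.127, -0.111, 0.071]
contact_force: [-0.2, 0.2, 0.1]
opening: 0.779
```

```bash
python3 d.py 458 247.5 216 0.07
```

```text
t 39.27 pos [440.2 242.4 283.3] rpy [-3.127 -0.111  0.071] F [-0.2  0.2  0.1] op 0.779
grasp [457.1 245.9 129.2] tilt [0.109 0.023]
tool shift [-6.6 -0.6 68. ] turn 0.001 rows@40 2.0
```

step_arm --commands '[[[-4, -1, 36], 0, 0.78], [[-3, -1, 30], 0, 0.78]]'

```text
clock: 39.52
eef_pos: [443.4, 247.0, 220.7]
tcp_rot: [-3.123, -0.119, 0.07]
contact_force: [0.4, -0.1, 0.1]
opening: 0.781
```

```bash
python3 d.py 458 247.5 216 0.07
```

```text
t 39.52 pos [443.4 247.  220.7] rpy [-3.123 -0.119  0.07 ] F [ 0.4 -0.1  0.1] op 0.781
grasp [461.6 251.2  66.8] tilt [0.117 0.027]
tool shift [-4.5  3.5  5.2] turn 0.0 rows@40 1.0
```

step_arm --commands '[[[-4, 3, 4], 0, 0.78], [[0, 0, 0], 0, 0.4], [[0, 0, 0], 0, 0.4], [[0, 0, 0], 0, 0.4]]'

```text
clock: 40.02
eef_pos: [441.7, 244.5, 220.4]
tcp_rot: [-3.121, -0.123, 0.07]
contact_force: [-0.1, -0.4, -2.0]
opening: 0.6
```

```bash
python3 d.py 515.5 -94.5 340 0.07
```

```text
t 40.02 pos [441.7 244.5 220.4] rpy [-3.121 -0.123  0.07 ] F [-0.1 -0.4 -2. ] op 0.6
grasp [460.5 249.   66.7] tilt [0.121 0.029]
tool shift [  45.1  344.1 -120.7] turn 0.0 rows@40 10.0
```

step_arm --commands '[[[6, 1, -50], 0, 0.4], [[7, 1, -60], 0, 0.4], [[4, 50, 0], 0, 0.4], [[4, 50, 0], 0, 0.4], [[4, 50, 0], 0, 0.4], [[4, 50, 0], 0, 0.4], [[4, 50, 0], 0, 0.4], [[4, 40, 0], 0, 0.4]]'

```text
clock: 41.02
eef_pos: [488.1, -52.9, 337.5]
tcp_rot: [-3.121, -0.133, 0.077]
contact_force: [0.2, -0.2, -2.4]
opening: 0.603
```

```bash
python3 d.py 518 -94.5 340 0.12
```

```text
t 41.02 pos [488.1 -52.9 337.5] rpy [-3.121 -0.133  0.077] F [ 0.2 -0.2 -2.4] op 0.603
grasp [508.3 -48.1 183.9] tilt [0.13  0.031]
tool shift [ 6.2 47.  -1.3] turn -0.043 rows@40 2.0
```

step_arm --commands '[[[3, 36, 0], 0, 0.4], [[0, 0, 0], 0, 0.4], [[-1, 0, 30], 0, 0.4], [[-1, 0, 30], 0, 0.4], [[0, 0, 0], 0, 0.4]]'

```text
clock: 41.65
eef_pos: [500.0, -90.0, 279.1]
tcp_rot: [-3.121, -0.137, 0.072]
contact_force: [-0.2, -0.2, -1.8]
opening: 0.597
```

```bash
python3 d.py 518 -94.5 230 0.12;  python3 - <<'E'
from h import *
a=grab_frame("scene")[120:300,180:380];b=grab_frame("wrist")
cv2.imwrite("pics/s6.png",np.hstack([cv2.resize(a,(467,420)),cv2.resize(b,(333,250)).repeat(1,0)if 0 else cv2.copyMakeBorder(cv2.resize(b,(333,250)),0,170,0,0,cv2.BORDER_CONSTANT)]))
E
```

```text
t 41.65 pos [500.  -90.  279.1] rpy [-3.121 -0.137  0.072] F [-0.2 -0.2 -1.8] op 0.597
grasp [520.9 -85.3 125.6] tilt [0.134 0.03 ]
tool shift [-10.4  10.   49.4] turn -0.048 rows@40 2.0
```

View pics/s6.png

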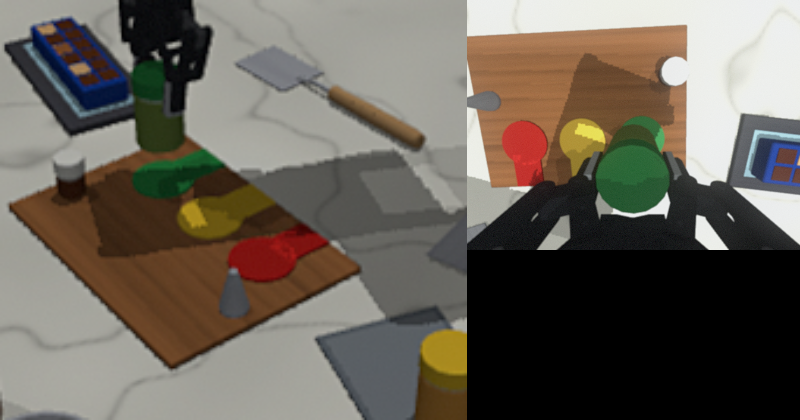

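step_arm --commands '[[[-6, 10, 25], 0, 0.4], [[-2, 1, 15], 0, 0.4], [[0, 0, 0], 0, 0.4]]'

```text
clock: 42.12
eef_pos: [501.2, -100.3, 243.2]
tcp_rot: [-3.124, -0.146, 0.074]
contact_force: [-0.5, 0.5, -2.4]
opening: 0.598
```

```bash
python3 d.py 518 -95.5 230 0.12
```

```text
t 42.12 pos [ 501.2 -100.3  243.2] rpy [-3.124 -0.146  0.074] F [-0.5  0.5 -2.4] op 0.598
grasp [523.6 -95.9  89.9] tilt [0.144 0.028]
tool shift [-7.6 -0.5 14. ] turn -0.046 rows@40 1.0
```

step_arm --commands '[[[-8, 0, 8], 0, 0.4], [[-1, 0, 4], 0, 0.4]]'

```text
clock: 42.38
eef_pos: [494.3, -100.3, 230.9]
tcp_rot: [-3.124, -0.149, 0.074]
contact_force: [-0.1, -0.7, -2.4]
opening: 0.595
```

```bash
python3 d.py 518 -95.5 230 0.12
```

```text
t 42.38 pos [ 494.3 -100.3  230.9] rpy [-3.124 -0.149  0.074] F [-0.1 -0.7 -2.4] op 0.595
grasp [517.  -96.   77.7] tilt [0.146 0.028]
tool shift [ 0.7 -0.4  2.8] turn -0.046 rows@40 1.0
```

step_arm --commands '[[[0, 0, 2], 0, 0.4], [[0, 0, 2], 0, 0.4]]'

```text
clock: 42.62
eef_pos: [495.0, -100.1, 227.0]
tcp_rot: [-3.125, -0.149, 0.074]
contact_force: [0.7, -0.8, -2.1]
opening: 0.6
```

```bash
python3 d.py 518 -95.5 230 0.12
```

```text
t 42.62 pos [ 495.  -100.1  227. ] rpy [-3.125 -0.149  0.074] F [ 0.7 -0.8 -2.1] op 0.6
grasp [517.8 -95.8  73.8] tilt [0.147 0.028]
tool shift [ 0.4 -0.3 -1.2] turn -0.046 rows@40 1.0
```

step_arm --commands '[[[0, 0, 2], 0, 0.4], [[0, 0, 1], 0, 0.4]]'

```text
clock: 42.88
eef_pos: [496.5, -100.1, 225.2]
tcp_rot: [-3.125, -0.152, 0.074]
contact_force: [-3.2, 0.0, 11.6]
opening: 0.602
```

```bash
python3 d.py 518 -95.5 230 0.12
```

```text
t 42.88 pos [ 496.5 -100.1  225.2] rpy [-3.125 -0.152  0.074] F [-3.2  0.  11.6] op 0.602
grasp [519.7 -95.9  72. ] tilt [0.15  0.028]
tool shift [-1.2 -0.5 -3.2] turn -0.046 rows@40 1.0
```

Contact at 12 N. Release and rise along the tool axis, then look from above.

step_arm --commands '[[[0, 0, 0], 0, 0.78], [[0, 0, 0], 0, 0.78], [[0, 0, -40], 0, 0.78], [[0, 0, -60], 0, 0.78], [[0, -50, -40], 0, 0.78], [[0, -50, 0], 0, 0.78], [[0, -50, 0], 0, 0.78], [[0, -50, 0], 0, 0.78], [[0, -50, 0], 0, 0.78], [[0, -50, 0], 0, 0.78], [[0, -50, 0], 0, 0.78]]'

```text
clock: 44.25
eef_pos: [450.3, 250.9, 375.7]
tcp_rot: [-3.124, -0.161, 0.066]
contact_force: [1.1, -1.2, 0.2]
opening: 0.781
```

```bash
python3 d.py 474 326 340 0.07; python3 - <<'E'
from meas import *
c=camera_model("top");f=grab_frame("top");cv2.imwrite("pics/t7.png",f)
p=proj(c,[[515.5,-94.5,91]])[0];print("expected lid",p)
print(circ(c,f,tuple(p),91,26,8))
cv2.imwrite("pics/t7c.png",cv2.resize(f[150:270,80:380],None,fx=2.6,fy=2.6,interpolation=cv2.INTER_CUBIC))
print(sense()["qpos"].round(3))
E
```

```text
t 44.25 pos [450.3 250.9 375.7] rpy [-3.124 -0.161  0.066] F [ 1.1 -1.2  0.2] op 0.781
grasp [475.  255.3 222.7] tilt [0.159 0.029]
tool shift [ -2.4 -69.9  39.1] turn -0.004 rows@40 3.0
expected lid [337.57291403 209.79126265]
(array([337.7, 206.7], dtype=float32), np.float32(12.5), np.float64(11.7), array([522.3, -94.9,  91. ]))
[ 0.53   0.18   1.944 -0.07   0.863  2.075]
```

View pics/t7c.png

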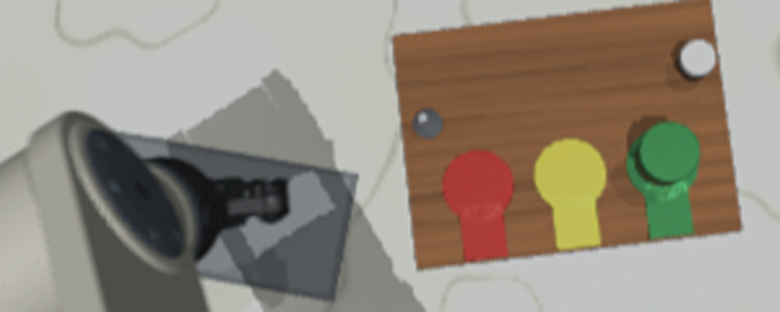

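step_arm --commands '[[[10, -30, -50], 0, 0.78], [[10, -30, -50], 0, 0.78], [[0, 0, 0], 0, 0.78], [[0, 0, 0], 0, 0.78], [[0, 0, 0], 0, 0.78], [[0, 0, 0], 0, 0.78], [[0, 0, 0], 0, 0.78], [[0, 0, 0], 0, 0.78], [[0, 0, 0], 0, 0.78], [[0, 0, 0], 0, 0.78], [[0, 0, 0], 0, 0.78], [[0, 0, 0], 0, 0.78], [[0, 0, 0], 0, 0.78], [[0, 0, 0], 0, 0.78], [[0, 0, 0], 0, 0.78]]'

```text
clock: 46.18
eef_pos: [448.5, 314.6, 476.9]
tcp_rot: [-3.124, -0.156, 0.069]
contact_force: [0.1, -0.2, -0.5]
opening: 0.783
```

```bash
python3 d.py 473 327 300 0.07; python3 -c "
from rig import *
s=sense();print(s['qpos'].round(4))"
```

```text
t 46.17 pos [448.5 314.6 476.9] rpy [-3.124 -0.156  0.069] F [ 0.1 -0.2 -0.5] op 0.783
grasp [472.3 319.  323.8] tilt [0.154 0.028]
tool shift [-26.5  -4.8 176.9] turn -0.001 rows@40 5.0
[ 0.6299  0.1309  1.7647 -0.0757  1.1057  2.1599]
```

step_arm --commands '[[[-9, -4, 55], 0, 0.78], [[-9, -3, 55], 0, 0.78], [[-9, -2, 55], 0, 0.78], [[-4, 0, 20], 0, 0.78], [[0, 0, 0], 0, 0.78]]'

```text
clock: 46.8
eef_pos: [446.9, 328.0, 286.3]
tcp_rot: [-3.121, -0.16, 0.068]
contact_force: [0.6, 1.4, 0.8]
opening: 0.779
```

```bash
python3 d.py 475 328 216 0.07
```

```text
t 46.8 pos [446.9 328.  286.3] rpy [-3.121 -0.16   0.068] F [0.6 1.4 0.8] op 0.779
grasp [471.4 332.8 133.3] tilt [0.158 0.031]
tool shift [-8.3  6.5 71.7] turn -0.002 rows@40 2.0
```

step_arm --commands '[[[-4, 5, 38], 0, 0.78], [[-4, 2, 30], 0, 0.78], [[0, 0, 0], 0, 0.78]]'

```text
clock: 47.18
eef_pos: [452.5, 324.0, 220.4]
tcp_rot: [-3.118, -0.166, 0.068]
contact_force: [0.6, -0.1, -0.1]
opening: 0.777
```

```bash
python3 d.py 475 328 216 0.07
```

```text
t 47.17 pos [452.5 324.  220.4] rpy [-3.118 -0.166  0.068] F [ 0.6 -0.1 -0.1] op 0.777
grasp [477.8 329.4  67.6] tilt [0.163 0.035]
tool shift [-3.9  1.4  6. ] turn -0.002 rows@40 1.0
```

step_arm --commands '[[[-3, 1, 5], 0, 0.4], [[0, 0, 0], 0, 0.4], [[0, 0, 0], 0, 0.4]]'

```text
clock: 47.55
eef_pos: [452.2, 324.3, 219.9]
tcp_rot: [-3.114, -0.172, 0.067]
contact_force: [0.2, 0.4, -1.1]
opening: 0.598
```

```bash
python3 d.py 506 -10.3 340 0.07
```

```text
t 47.55 pos [452.2 324.3 219.9] rpy [-3.114 -0.172  0.067] F [ 0.2  0.4 -1.1] op 0.598
grasp [478.4 330.4  67.2] tilt [0.169 0.039]
tool shift [  24.8  338.4 -124.8] turn -0.003 rows@40 10.0
```

step_arm --commands '[[[8, 2, -50], 0, 0.4], [[9, 2, -60], 0, 0.4], [[4, 50, 0], 0, 0.4], [[4, 50, 0], 0, 0.4], [[4, 50, 0], 0, 0.4], [[4, 50, 0], 0, 0.4], [[4, 50, 0], 0, 0.4], [[2, 40, 0], 0, 0.4], [[0, 25, 0], 0, 0.4], [[0, 0, 0], 0, 0.4]]'

```text
clock: 48.8
eef_pos: [496.1, -3.6, 335.8]
tcp_rot: [-3.111, -0.183, 0.07]
contact_force: [-0.6, 0.5, -1.5]
opening: 0.597
```

```bash
python3 d.py 506 -10.3 260 0.07
```

```text
t 48.8 pos [496.1  -3.6 335.8] rpy [-3.111 -0.183  0.07 ] F [-0.6  0.5 -1.5] op 0.597
grasp [523.9   3.  183.4] tilt [0.179 0.043]
tool shift [-32.7  14.3  73.3] turn -0.0 rows@40 3.0
```

step_arm --commands '[[[-13, 10, 35], 0, 0.4], [[-9, 3, 35], 0, 0.4], [[-4, 0, 15], 0, 0.4], [[0, 0, 0], 0, 0.4]]'

```text
clock: 49.3
eef_pos: [487.2, -12.5, 247.0]
tcp_rot: [-3.111, -0.187, 0.07]
contact_force: [0.7, 0.5, -0.7]
opening: 0.6
```

```bash
python3 d.py 507.5 -10.5 230 0.07
```

```text
t 49.3 pos [487.2 -12.5 247. ] rpy [-3.111 -0.187  0.07 ] F [ 0.7  0.5 -0.7] op 0.6
grasp [515.5  -5.7  94.8] tilt [0.183 0.044]
tool shift [-11.9   4.8  17.8] turn 0.0 rows@40 1.0
```

step_arm --commands '[[[-10, 5, 10], 0, 0.4], [[-3, 0, 6], 0, 0.4], [[0, 0, 1], 0, 0.4]]'

```text
clock: 49.68
eef_pos: [478.0, -17.1, 228.4]
tcp_rot: [-3.111, -0.189, 0.072]
contact_force: [-0.3, -0.5, -1.8]
opening: 0.597
```

```bash
python3 d.py 507.5 -10.5 228 0.07
```

```text
t 49.67 pos [478.  -17.1 228.4] rpy [-3.111 -0.189  0.072] F [-0.3 -0.5 -1.8] op 0.597
grasp [506.7 -10.2  76.2] tilt [0.185 0.044]
tool shift [0.2 0.4 3.3] turn 0.002 rows@40 1.0
```

step_arm --commands '[[[0, 0, 3], 0, 0.4], [[0, 0, 2], 0, 0.4]]'

```text
clock: 49.92
eef_pos: [480.0, -16.9, 224.6]
tcp_rot: [-3.111, -0.193, 0.071]
contact_force: [-5.7, -4.1, 19.1]
opening: 0.598
```

```bash
python3 d.py 507.5 -10.5 228 0.07
```

```text
t 49.92 pos [480.  -16.9 224.6] rpy [-3.111 -0.193  0.071] F [-5.7 -4.1 19.1] op 0.598
grasp [509.3 -10.   72.5] tilt [0.189 0.044]
tool shift [-1.7  0.3 -0.9] turn 0.001 rows@40 1.0
```

step_arm --commands '[[[0, 0, 0], 0, 0.78], [[0, 0, 0], 0, 0.78], [[0, 0, -40], 0, 0.78], [[0, 0, -60], 0, 0.78], [[4, -50, -40], 0, 0.78], [[4, -55, 0], 0, 0.78], [[4, -55, 0], 0, 0.78], [[4, -55, 0], 0, 0.78], [[4, -55, 0], 0, 0.78], [[4, -55, 0], 0, 0.78], [[2, -45, 0], 0, 0.78], [[0, 0, 0], 0, 0.78]]'

```text
clock: 51.42
eef_pos: [452.2, 357.3, 385.1]
tcp_rot: [-3.107, -0.202, 0.066]
contact_force: [-0.4, -0.4, -0.1]
opening: 0.78
```

```bash
python3 - <<'E'
from meas import *
c=camera_model("top");g=grab_frame("top");cv2.imwrite("pics/t8.png",g)
for nm,f,z,roi in(("red on mat",cv2.imread("pics/t2.png"),83,(80,190,150,280)),("red now",g,83,(80,190,150,280)),("yel now",g,91,(280,190,320,223)),("grn now",g,91,(320,190,360,220))):
    hsv=cv2.cvtColor(f,cv2.COLOR_BGR2HSV);H,S,V=[hsv[...,i].astype(int) for i in range(3)]
    m={"red":(H<8)|(H>172),"yel":(H>24)&(H<34),"grn":(H>55)&(H<80)}[nm[:3]]&(S>90)
    u0,v0,u1,v1=roi;M=np.zeros_like(m);M[v0:v1,u0:u1]=m[v0:v1,u0:u1];b=blobs(M)
    if b:
        P=b[0][:,0,:];print(nm,"bbox px",P.min(0),P.max(0),"mean",ray(c,(P.min(0)+P.max(0))/2,z)[0].round(1))
cv2.imwrite("pics/t8c.png",cv2.resize(g[150:270,80:380],None,fx=2.6,fy=2.6,interpolation=cv2.INTER_CUBIC))
E
python3 d.py 488 411 300 0.07
```

```text
red on mat bbox px [ 99 211] [132 233] mean [489.3 400.7  83. ]
yel now bbox px [287 203] [312 222] mean [509.6 -10.8  91. ]
grn now bbox px [321 197] [348 219] mean [519.5 -87.8  91. ]
t 51.48 pos [452.1 355.9 384.8] rpy [-3.108 -0.201  0.065] F [ 0.2 -0.  -0.2] op 0.778
grasp [482.6 363.  233. ] tilt [0.197 0.046]
tool shift [ -9.2 -44.6  89.5] turn -0.005 rows@40 3.0
```

View pics/t8c.png

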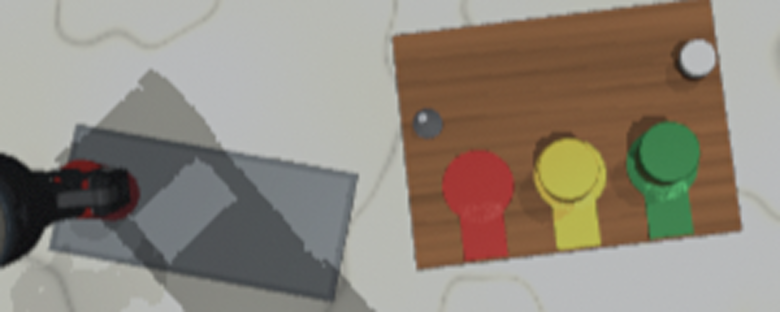

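step_arm --commands '[[[-6, -24, 40], 0, 0.78], [[-6, -20, 40], 0, 0.78], [[-5, 0, 15], 0, 0.78], [[0, 0, 0], 0, 0.78]]'

```text
clock: 51.98
eef_pos: [451.9, 399.4, 288.4]
tcp_rot: [-3.11, -0.201, 0.062]
contact_force: [-0.3, 0.4, -0.3]
opening: 0.778
```

```bash
python3 d.py 490 411 216 0.07
```

```text
t 51.98 pos [451.9 399.4 288.4] rpy [-3.11  -0.201  0.062] F [-0.3  0.4 -0.3] op 0.778
grasp [482.4 406.2 136.6] tilt [0.197 0.044]
tool shift [-7.4 -1.9 75.8] turn -0.008 rows@40 2.0
```

step_arm --commands '[[[-4, -2, 40], 0, 0.78], [[-5, 0, 32], 0, 0.78], [[0, 0, 0], 0, 0.78]]'

```text
clock: 52.35
eef_pos: [459.6, 402.0, 219.8]
tcp_rot: [-3.107, -0.206, 0.059]
contact_force: [-0.4, 0.2, 0.4]
opening: 0.778
```

```bash
python3 d.py 490 411 216 0.07
```

```text
t 52.35 pos [459.6 402.  219.8] rpy [-3.107 -0.206  0.059] F [-0.4  0.2  0.4] op 0.778
grasp [490.9 409.3  68.2] tilt [0.202 0.047]
tool shift [-2.3 -1.5  6.9] turn -0.011 rows@40 1.0
```

step_arm --commands '[[[-2, -1, 5], 0, 0.4], [[0, 0, 0], 0, 0.4], [[0, 0, 0], 0, 0.4]]'

```text
clock: 52.72
eef_pos: [460.4, 403.5, 220.2]
tcp_rot: [-3.102, -0.212, 0.057]
contact_force: [0.2, -0.4, -2.6]
opening: 0.598
```

```bash
python3 d.py 496 74.3 340 0.07
```

```text
t 52.73 pos [460.4 403.5 220.2] rpy [-3.102 -0.212  0.057] F [ 0.2 -0.4 -2.6] op 0.598
grasp [492.6 411.4  68.7] tilt [0.208 0.051]
tool shift [   9.   331.9 -130.2] turn -0.013 rows@40 9.0
```

step_arm --commands '[[[10, 2, -50], 0, 0.4], [[11, 2, -60], 0, 0.4], [[4, 50, 0], 0, 0.4], [[4, 50, 0], 0, 0.4], [[2, 50, 0], 0, 0.4], [[0, 50, 0], 0, 0.4], [[0, 50, 0], 0, 0.4], [[0, 40, 0], 0, 0.4], [[0, 20, 0], 0, 0.4], [[0, 0, 0], 0, 0.4]]'

```text
clock: 53.98
eef_pos: [488.0, 77.3, 331.1]
tcp_rot: [-3.1, -0.22, 0.059]
contact_force: [0.4, 0.2, -2.0]
opening: 0.604
```

```bash
python3 d.py 496 74.3 260 0.07
```

```text
t 53.98 pos [488.   77.3 331.1] rpy [-3.1   -0.22   0.059] F [ 0.4  0.2 -2. ] op 0.604
grasp [521.3  85.7 180. ] tilt [0.215 0.055]
tool shift [-41.6  12.8  67. ] turn -0.011 rows@40 2.0
```

step_arm --commands '[[[-17, 9, 33], 0, 0.4], [[-12, 3, 33], 0, 0.4], [[-6, 0, 15], 0, 0.4], [[0, 0, 0], 0, 0.4]]'

```text
clock: 54.48
eef_pos: [472.5, 69.9, 244.1]
tcp_rot: [-3.098, -0.224, 0.06]
contact_force: [0.0, 1.3, -2.4]
opening: 0.597
```

```bash
python3 d.py 498 74 230 0.07
```

```text
t 54.48 pos [472.5  69.9 244.1] rpy [-3.098 -0.224  0.06 ] F [ 0.   1.3 -2.4] op 0.597
grasp [506.4  78.6  93.1] tilt [0.219 0.056]
tool shift [-12.5   4.8  15.5] turn -0.01 rows@40 1.0
```

step_arm --commands '[[[-11, 5, 9], 0, 0.4], [[-2, 0, 6], 0, 0.4], [[0, 0, 1], 0, 0.4]]'

```text
clock: 54.85
eef_pos: [463.9, 65.6, 226.0]
tcp_rot: [-3.098, -0.227, 0.061]
contact_force: [0.4, 0.0, -1.3]
opening: 0.599
```

```bash
python3 d.py 498 74 229 0.07
```

```text
t 54.85 pos [463.9  65.6 226. ] rpy [-3.098 -0.227  0.061] F [ 0.4  0.  -1.3] op 0.599
grasp [498.3  74.5  75.2] tilt [0.222 0.057]
tool shift [-0.6  0.5  1. ] turn -0.009 rows@40 1.0
```

step_arm --commands '[[[-1, 0, 3], 0, 0.4], [[0, 0, 1], 0, 0.4]]'

```text
clock: 55.1
eef_pos: [465.5, 65.9, 224.3]
tcp_rot: [-3.098, -0.232, 0.061]
contact_force: [-9.3, -5.2, 18.4]
opening: 0.602
```

```bash
python3 d.py 498 74 229 0.07
```

```text
t 55.1 pos [465.5  65.9 224.3] rpy [-3.098 -0.232  0.061] F [-9.3 -5.2 18.4] op 0.602
grasp [500.7  74.8  73.6] tilt [0.227 0.058]
tool shift [-2.6  0.6 -1.1] turn -0.009 rows@40 1.0
```

step_arm --commands '[[[0, 0, 0], 0, 0.78], [[0, 0, 0], 0, 0.78], [[0, 0, -40], 0, 0.78], [[0, 0, -60], 0, 0.78], [[0, -50, -40], 0, 0.78], [[0, -55, -20], 0, 0.78], [[0, -55, 0], 0, 0.78], [[0, -55, 0], 0, 0.78], [[0, 0, 0], 0, 0.78]]'

```text
clock: 56.22
eef_pos: [415.4, 275.8, 396.9]
tcp_rot: [-3.092, -0.242, 0.054]
contact_force: [0.3, -0.7, 0.2]
opening: 0.776
```

```bash
python3 - <<'E'
from meas import *
g=grab_frame("top");s=grab_frame("scene");meas(g)
a=cv2.resize(g[150:270,225:375],None,fx=3,fy=3,interpolation=cv2.INTER_CUBIC)
b=cv2.resize(s[120:280,170:340],(383,360),interpolation=cv2.INTER_CUBIC)
cv2.imwrite("pics/f9.png",np.hstack([a[:360],b[:,:350]]))
c=camera_model("top");hsv=cv2.cvtColor(g,cv2.COLOR_BGR2HSV);H,S,V=[hsv[...,i].astype(int) for i in range(3)]
m=(H>108)&(H<128)&(S>90);M=np.zeros_like(m);M[180:255,370:510]=m[180:255,370:510]
M=cv2.morphologyEx(M.astype(np.uint8),cv2.MORPH_CLOSE,np.ones((9,9)))>0
print("mould",rect(c,blobs(M)[0],38)); print(sense()["clock"],sense()["contact_force"])
E
```

```text
mat [458.4 249.7 117.7 106.  -10.4]
plate [ 503.7 -345.2  230.5  109.    87.7]
rect [ 504.  -346.8  190.5   70.5   87.7]
board [546.   -5.2 299.1 218.8 -83.1]
mould [ 501.1 -343.6  182.4   55.8   87.6]
56.325 [ 0.84268736  0.31748586 -0.20569815]
```

View pics/f9.png

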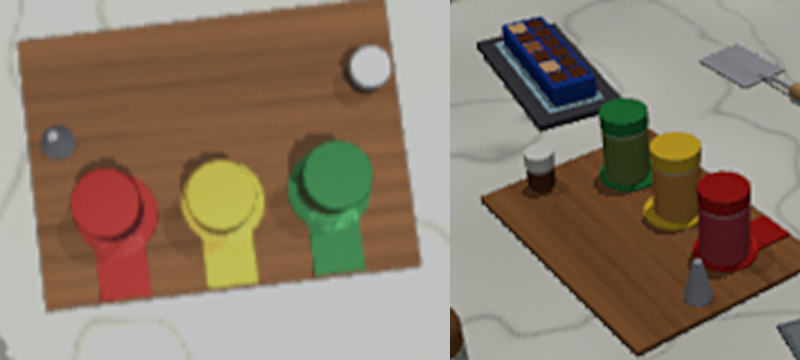

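```bash
python3 -c "
from rig import *
print(sign_off())"
```

```text
the job is handed in; nothing more can be done
None
```

I finished the whole sequence and handed it in at about 56 s of the 147 s allowed; the rig reported no verdict.

I moved the three jars to the grey mat, laid the mould on the chilling plate, then put each jar back on the coaster of its own colour.

| Last check, from the top camera | Result | Limit |
|---|---|---|
| Mould position | 3–4 mm from the plate's centre | 15 mm |
| Mould angle | 0.1° from its length | 0.15 rad (8.6°) |
| Red, yellow and green jars | each about 3–4 mm from its original spot, upright and released | 12 mm |
| Nozzle | same place to within a pixel | 30 mm |
| Gripper | clear of everything | no contact |

**Disagreements:**
- **Jar positions:** an automatic circle fit put the green jar about 7 mm off. I judged that fit poor, because its radius was too large. The figures for all three jars come from lid centres I read off enlarged pictures, and those agree with the side view.
- **Tool tilt:** small errors added up with every move, and the gripper leaned about 0.24 rad by the end. Waiting in mid-air barely reduced it. I allowed for it in the grasp points and turned the jaws for the return trips so the jars stayed almost upright. The mould was gripped and carried with the tool leaning about 0.09 rad, so it may have been up to that far from level on the way.

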